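# Clamp a valve manifold in the quick-release vise and plug in its coils

### The job

Lay the valve manifold flat on the vise's bed between the jaws, sockets up and about central, then squeeze the quick-release lever, slide the jaw up to the block, let the lever go and crank the vise tight. Once it is clamped, plug every loose coil on the bench fully home into a socket of its own, and leave the vise tight. Do not disturb the other things on the bench.

Things in the scene. Friction and masses are not known exactly. Their poses are not given: they have to be found in the camera images.
- vise: blue quick-release vise, fixed; bed 84 mm wide, its surface at z = 58 mm. Origin on the bench below the clamped manifold's centre; +y = clamping direction, from the crank to the fixed jaw. Fixed jaw: face at y = 28 mm, 110 mm wide (x), 32 thick, top at z = 88 mm. Moving jaw alike, 26 thick, on the -y side; behind it a dark carriage (nut block) with thumb post, red lever and crank
- jaw_face (a point): centre of the moving jaw's clamping face, facing +y. Opening = 28 mm minus its y in the vise frame (90 to 110 mm at the start). The jaw moves with the carriage, plus what the screw feeds
- carriage (a joint): slide of the carriage along the vise's +y, m: 0 = wide open, 0.062 = closed. Spring pawls in toothed racks (8 mm pitch, 1 mm play) lock it unless the lever is squeezed; then it slides with 3 to 5 N, jaw, post, lever and crank together
- lever (a joint): red quick-release lever, rad: 0 = let go, pawl down in the rack; about 0.13 = let go, but the pawl rides on a tooth (it drops in by itself when the tightening screw pushes the carriage back, 8 mm at most); 0.22 = squeezed to its stop; carriage free from 0.16. Spring: 4 to 7 N at the paddle
- thumb_post (a point): centre of the +y face of the carriage's upright post, z = 126 mm; post 44 wide (x), 12 thick, top at 143 mm. The lever's paddle is the upright red plate on its -y side, 100 wide, 8 thick, z = 98 to 143 mm, outer face 50 mm from this point let go, 34 mm squeezed. Fingers closing along y over both (tool 17 mm to -y of here, opened 85 mm or more) squeeze it and can then push the carriage
- crank (a joint): crank angle, rad, 0 to 10; 0 = handle straight up, as at the start; grows clockwise seen from the crank's end (top goes to the vise's +x) and feeds the jaw to +y, 10 mm a turn, 16 mm in all, crank with it. It turns with 4 to 6 N at the handle and holds by itself; each newton more adds about 25 N of clamping force, so 8 to 12 N is tight
- crank_axis (a point): point on the crank's axis (along the vise's y, 74 mm above the bench), level along that axis with the handle's grip point
- crank_grip (a point): grip point of the red crank handle: free-spinning round sleeve, 16 mm diameter, 75 long, parallel to the axis and 40 mm from it (so 34 to 114 mm high); grip point 45 mm out from the 12 mm crank arm, 30 mm from the free end. Use its position only: the frame spins with the sleeve
- manifold: aluminium valve manifold, 184 (x) x 56 (y) x 54 mm (z), 0.8 kg, origin at the centre of its underside. Four rectangular sockets in its top, in a row along x. In the vise it lies on the bed with its x along the vise's x (either way round), its top 24 mm above the jaws
- socket1 (a point): centre of the mouth of socket 1 in the manifold's top: 33 (manifold x) x 41 mm (y), 22 mm deep, 2 mm chamfer; sockets 44 mm apart; z up
- socket2 (a point): centre of the mouth of socket 2 in the manifold's top: 33 (manifold x) x 41 mm (y), 22 mm deep, 2 mm chamfer; sockets 44 mm apart; z up
- socket3 (a point): centre of the mouth of socket 3 in the manifold's top: 33 (manifold x) x 41 mm (y), 22 mm deep, 2 mm chamfer; sockets 44 mm apart; z up
- socket4 (a point): centre of the mouth of socket 4 in the manifold's top: 33 (manifold x) x 41 mm (y), 22 mm deep, 2 mm chamfer; sockets 44 mm apart; z up
- coil1: plug-in valve coil, an upright block 30 (x) x 38 (y) x 62 mm (z), black with a grey foot and orange top, 0.16 kg, origin at the centre of its underside. Goes foot first into a socket with its y along the manifold's y, either way round, 1.5 mm clearance a side; fully home its foot is 22 mm below the socket's mouth. May be absent
- coil2: plug-in valve coil, an upright block 30 (x) x 38 (y) x 62 mm (z), black with a grey foot and orange top, 0.16 kg, origin at the centre of its underside. Goes foot first into a socket with its y along the manifold's y, either way round, 1.5 mm clearance a side; fully home its foot is 22 mm below the socket's mouth. May be absent
- coil3: plug-in valve coil, an upright block 30 (x) x 38 (y) x 62 mm (z), black with a grey foot and orange top, 0.16 kg, origin at the centre of its underside. Goes foot first into a socket with its y along the manifold's y, either way round, 1.5 mm clearance a side; fully home its foot is 22 mm below the socket's mouth. May be absent
- coil4: plug-in valve coil, an upright block 30 (x) x 38 (y) x 62 mm (z), black with a grey foot and orange top, 0.16 kg, origin at the centre of its underside. Goes foot first into a socket with its y along the manifold's y, either way round, 1.5 mm clearance a side; fully home its foot is 22 mm below the socket's mouth. May be absent
- cap1: film-wrapped flanged valve cap, 72 mm across, 42 mm high, origin under its centre; not part of the job, leave it alone
- cap2: film-wrapped flanged valve cap, 72 mm across, 42 mm high, origin under its centre; not part of the job, leave it alone
- cap3: film-wrapped flanged valve cap, 72 mm across, 42 mm high, origin under its centre; not part of the job, leave it alone
- wrench: open-ended wrench lying on the bench, about 180 mm; leave it alone
- screwdriver: screwdriver lying on the bench, about 200 mm; leave it alone
- sealant: small sealant bottle, 48 mm diameter, 110 mm high; leave it alone
- tape: yellow roll of tape, 90 mm diameter, 48 mm high; leave it alone
Mind the look-alikes: they are no part of the job. Leave any purple look-alike of the coil4 alone.

How it is judged:
By the outcome, as a careful person would: the job done as asked, in the order asked, and still so for the second after the job is handed in, with the robot touching nothing.
Of coil1, coil2, coil3, coil4 only 2 to 4 are there at a start; the rules pass over those that are not, and their reading is None.
At some moment in a run one of coil1, coil2, coil3, coil4 may be knocked a few centimetres aside while the robot is not near it.
It also fails if it takes over 210 s, if anything falls off the work surface, if the arm or the gripper's body presses on something with over 40 N, if the wrist force passes 120 N, or if a joint passes its speed limit or range.

### The arm

A 6-joint arm with a two-finger parallel gripper is mounted at the origin on the work surface. World frame = base frame: x ahead of the robot, y to its left, z up, the work surface at z = 0. Lengths are in mm, angles in rad, forces in N, time in s.
With the tool pointing down it reaches from about 275 to 850 mm from the base axis. Payload 5.2 kg.
Tool frame: the origin (TCP) lies midway between the tips of the shut fingers; the grasp point (between the pads) lies 19 mm behind it; z points along the fingers, y is the line along which they close (so a half turn about z gives the same grasp; the last joint's range is limited). The gripper opens to 85 mm and grips with 20 to 120 N. Pads are 22 mm wide; open, the fingers measure 114 mm over their backs; the gripper's body (76 mm by 85 mm) begins 54 mm behind the grasp point. The pads swing forward as they close: fully open they stand 13 mm farther back than shut.
Start: joints at [1.123, 0.259, 1.535, -0, 1.348, -0.203], TCP at [133.277, 533.613, 231.31] pointing down, gripper open.
Joint ranges: [-3.14, 3.14], [-0.91, 2.08], [0.19, 2.58], [-1.22, 4.36], [0.22, 2.71], [-3.12, 3.12]. Speed limits (rad/s): [2.57, 2.57, 3.14, 3.14, 3.14, 3.14].

### API

Orientations are given as a 3x3 rotation matrix whose columns are the frame's x, y, z axes.
In Python, from station import status, vision, job_done gives the robot as it stands.
- The arm moves only by the tool move_arm, never from a script. Its argument "plan" is text: rows parted by semicolons, each of 7 numbers parted by spaces: the turn, a rotation vector about the tool's x, y, z normalised to -1 to 1, where 1 is 2 pi rad, then the shift along the tool's x, y, z normalised to -1 to 1, where 1 is 50 cm, then the closure, from -1 (fully open) to 1 (shut). In form: ax ay az dx dy dz jaw; .... A call has 1 to 5 rows; each row is the pose to reach, as a shift and turn from the pose commanded when the call began, along the tool's axes at that moment, turning the shorter way round; what a row does not reach only later rows make up. A row lasts 1/12 s, in which the tool goes at most 41.7 mm and 7.16 degrees, less where a joint would pass 70% of its speed; a pose out of reach is approached as far as the arm can. A call with a number of a shift or a turn outside -1 to 1 is refused whole. A call with a gripper value outside its range is refused whole. The fingers move at their own pace and stop on an object; the grip force is fixed at half the most. Time passes only in rows, so rows that repeat a pose let the fingers close. It gives the time, the measured TCP pose, the force, the opening and the grip force at its end, in the units of the state.
- status.state(): the state, without advancing time (a new reading comes with each control period).
- vision.read_camera(name): name is "scene" or "top" or "wrist"; returns (picture, depth): 400x640x3 uint8, red, green, blue; 400x640 float32, mm along the optical axis (not along the pixel's ray), 0 where there is no reading.
- vision.camera_info(name): a dict with "vfov" (degrees; the focal length in pixels is half the picture's height over the tangent of half this angle, whatever the lens; pixels are square), "cx", "cy" (the principal point, pixels), "k1" (the pictures are not rectified: a ray, as slopes to the right and down, at radius r is drawn at 1 + k1 r^2 times it, then the intrinsics apply), "camera_from_world" (4x4, takes a point from world to camera coordinates); the wrist camera has in their place "mount" (4x4, takes a point from camera to tool coordinates, whose origin is the TCP and whose axes are the flange's). Camera axes: x right, y down, z forward; pixel columns grow to the right and rows downward; lengths in mm; the calibration is good to about 2 mm. A picture is of the moment at which its call begins: read the wrist's pose just before it. camera_info takes no time and is no camera call.
- job_done(): hands the job in; it is judged then, once.
The state is a dict: "time_s": time; "q": joint angles; "dq": joint speeds; "joint_efforts": joint torques, N m; "position": TCP position; "ee_rot": TCP orientation; "contact_force": force on the tool from outside, world axes, zero at the start; "torque": the same for the moment, N m; "width": finger opening in mm; "grasp_force": force on a finger pad.
Only numpy, scipy, OpenCV 4.12 (cv2) and the standard library are available. Lean on these libraries where they do the work, as an engineer would, in place of code of your own. Each camera call takes 0.05 s, during which the arm holds its last target. There are 200 camera calls.

## Working session

There is one attempt and no reset: what is moved stays moved. The work goes in short steps, Python scripts to look and compute and a tool call to move; the robot and the scene stay as the last step left them, time stands still between calls to the robot, and variables do not carry over. Pictures are saved under pics/ and viewed, at most 14 in all, crops included, and the job is handed in when it is done.

Besides the shell and the picture viewer there is one more tool, called after "Emit:" by a JSON object that holds its "method" and its "body". move_arm: Moves the arm, as the interface text tells. Scaled input: -1 to 1 covers 50 cm each way for a shift and 2 pi rad each way for a turn. Its arguments: {"type":"object","properties":{"plan":{"type":"string"}},"required":["plan"]}

```bash
ls; mkdir -p pics; cat > h.py <<'E'
import numpy as np, cv2
from station import status, vision, job_done
def grab(n):
    s=status.state(); im,d=vision.read_camera(n); ci=vision.camera_info(n)
    f=200/np.tan(np.radians(ci["vfov"])/2)
    if n=="wrist":
        T=np.eye(4);T[:3,:3]=s["ee_rot"];T[:3,3]=s["position"];W=T@np.array(ci["mount"])
    else: W=np.linalg.inv(np.array(ci["camera_from_world"]))
    return dict(im=im,d=d,f=f,ci=ci,W=W)
def rays(c,u,v):
    K=np.array([[c['f'],0,c['ci']['cx']],[0,c['f'],c['ci']['cy']],[0,0,1]])
    u=np.asarray(u,float);v=np.asarray(v,float)
    p=np.stack([(u-c['ci']['cx'])/c['f'],(v-c['ci']['cy'])/c['f']],-1); x=p.copy()
    for _ in range(20): x=p/(1+c['ci']['k1']*(x**2).sum(-1,keepdims=True))
    return np.concatenate([x,np.ones(x.shape[:-1]+(1,))],-1)
def pts(c,u,v):   # world pts by depth
    r=rays(c,u,v)*c['d'][np.asarray(v,int),np.asarray(u,int)][...,None]
    return r@c['W'][:3,:3].T+c['W'][:3,3]
def cloud(c):
    v,u=np.mgrid[0:400,0:640]; return pts(c,u,v)
def atz(c,u,v,z):
    r=rays(c,u,v)@c['W'][:3,:3].T; o=c['W'][:3,3]
    return o+r*((z-o[2])/r[...,2])[...,None]
def save(im,n): cv2.imwrite('pics/'+n,im[:,:,::-1])
E
python3 - <<'E'
from h import *
import pickle
for n in("scene","top","wrist"):
    c=grab(n);pickle.dump(c,open(n+'.pkl','wb'));save(c['im'],n+'0.png');print(n,c['f'],c['W'].round(2).tolist(),c['ci']['k1'])
s=status.state();print(s['time_s'],s['position'],np.round(s['ee_rot'],3).tolist(),s['width'])
E
```

```text
pics
scene 386.71273232636037 [[-0.12, 0.78, -0.62, 1311.84], [0.99, 0.09, -0.08, 78.75], [-0.0, -0.62, -0.78, 1025.02], [0.0, 0.0, 0.0, 1.0]] -0.012392328312910459
top 428.57197562198354 [[-0.02, -0.99, 0.17, 371.26], [-1.0, 0.02, 0.01, -18.05], [-0.02, -0.17, -0.99, 1274.7], [0.0, 0.0, 0.0, 1.0]] -0.03378589712522736
wrist 320.6394218848565 [[0.24, 0.93, 0.26, 65.21], [0.97, -0.23, -0.07, 548.81], [-0.0, 0.27, -0.96, 373.91], [0.0, 0.0, 0.0, 1.0]] -0.014854588877623646
0.15 [133.11133732 533.2341027  230.68843011] [[-0.97, 0.242, -0.001], [0.242, 0.97, -0.001], [0.0, -0.001, -1.0]] 85.56529427644196
```

View pics/scene0.png

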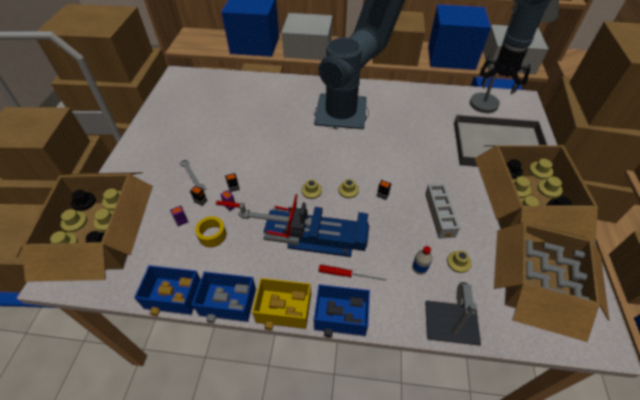

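View pics/top0.png

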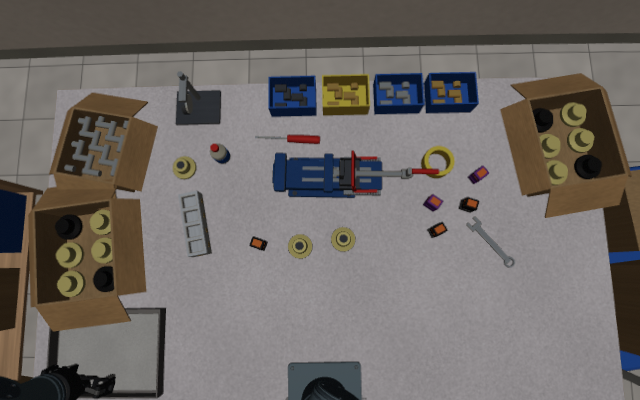

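```bash
python3 - <<'E'
from h import *
import pickle
t=pickle.load(open('top.pkl','rb'));s=pickle.load(open('scene.pkl','rb'))
a=cv2.resize(t['im'][120:260,240:520],None,fx=2.8,fy=2.0*1.4,interpolation=2)[:, :784]
b=cv2.resize(s['im'][165:265,150:430],None,fx=2.0*1.4,fy=2.0,interpolation=2)
save(np.vstack([a[:392],b[:, :784]]),'crop1.png')
for n,c in(('top',t),('scene',s)):
    P=cloud(c); hsv=cv2.cvtColor(c['im'],cv2.COLOR_RGB2HSV).astype(int)
    on=(P[...,2]>40)&(P[...,2]<80)&(P[...,0]>250)&(P[...,0]<900)&(abs(P[...,1])<520)
    m=(on&(hsv[...,0]>3)&(hsv[...,0]<17)&(hsv[...,1]>150)&(hsv[...,2]>80)).astype(np.uint8)
    k,l,st,ce=cv2.connectedComponentsWithStats(m)
    for i in range(1,k):
        if st[i,4]<15: continue
        q=P[l==i]; r=cv2.minAreaRect(q[:,:2].astype(np.float32))
        print(n,ce[i].round(0),st[i,4],np.median(q,0).round(1),[np.round(x,1) for x in r])
    # manifold
    m=((P[...,2]>47)&(P[...,2]<62)&(P[...,0]>300)&(P[...,0]<750)&(P[...,1]>200)&(P[...,1]<420)&(hsv[...,1]<60)).astype(np.uint8)
    k,l,st,ce=cv2.connectedComponentsWithStats(m)
    for i in range(1,k):
        if st[i,4]<150: continue
        q=P[l==i]; r=cv2.minAreaRect(q[:,:2].astype(np.float32))
        print('man',n,ce[i].round(0),st[i,4],np.median(q,0).round(1),[np.round(x,1) for x in r])
E
```

```text
top [482. 172.] 49 [ 629.1 -466.    62.3] [array([ 629.1, -466.5]), array([16.7, 25.6]), np.float64(31.6)]
top [435. 201.] 46 [ 547.7 -326.6   62.1] [array([ 547.7, -326.7]), array([23.1, 15.2]), np.float64(50.7)]
top [472. 203.] 64 [ 539.8 -431.1   62. ] [array([ 540. , -430.1]), array([26. , 19.5]), np.float64(72.6)]
top [440. 229.] 66 [ 467.7 -335.8   62. ] [array([ 468.5, -334.6]), array([19. , 27.6]), np.float64(28.6)]
top [256. 243.] 61 [438.3 184.   62.1] [array([439. , 183.5]), array([25.5, 18.6]), np.float64(70.8)]
man top [192. 223.] 665 [499.1 374.2  53. ] [array([500.1, 372.9]), array([184.5,  58.6]), np.float64(10.6)]
scene [231. 176.] 33 [ 472.3 -331.5   61.1] [array([ 471.8, -331.7]), array([19.3, 26.8]), np.float64(30.3)]
scene [385. 184.] 36 [443.1 185.8  60.7] [array([443.8, 185.5]), array([26.8, 20.5]), np.float64(66.3)]
scene [196. 190.] 39 [ 542.1 -429.8   61.2] [array([ 543.1, -429. ]), array([26.9, 20.6]), np.float64(67.4)]
scene [226. 194.] 24 [ 550.  -325.4   60.7] [array([ 549.5, -325.5]), array([22.1, 14.9]), np.float64(42.2)]
scene [176. 210.] 23 [ 632.3 -465.1   61.6] [array([ 631.8, -464.3]), array([16.8, 17.4]), np.float64(16.9)]
scene [499. 247.] 19 [659.7 515.9  76.3] [array([658.8, 514.8]), array([ 7.7, 42.9]), np.float64(84.6)]
man scene [444. 207.] 466 [506.9 376.3  51.3] [array([502.2, 373.9]), array([189.6,  58.9]), np.float64(10.4)]
```

View pics/crop1.png

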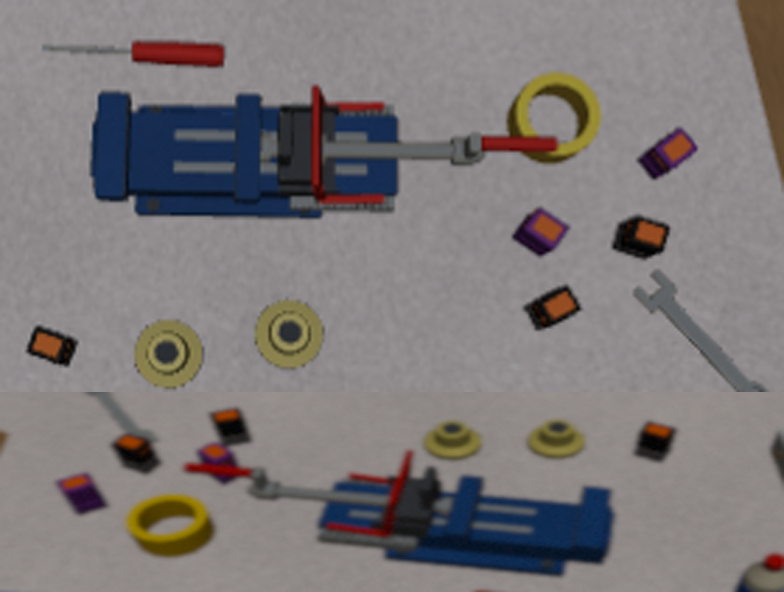

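```bash
python3 - <<'E'
from h import *
import pickle
for n in('top','scene'):
    c=pickle.load(open(n+'.pkl','rb'));P=cloud(c);x,y,z=P[...,0],P[...,1],P[...,2]
    reg=(x>530)&(x<730)&(y>-330)&(y<200)
    hsv=cv2.cvtColor(c['im'],cv2.COLOR_RGB2HSV).astype(int)
    blue=(hsv[...,0]>95)&(hsv[...,0]<125)&(hsv[...,1]>100)
    def comps(m,name,mn=20):
        k,l,st,ce=cv2.connectedComponentsWithStats(m.astype(np.uint8))
        for i in range(1,k):
            if st[i,4]<mn: continue
            q=P[l==i]; r=cv2.minAreaRect(q[:,:2].astype(np.float32))
            print(n,name,ce[i].round(0),st[i,4],np.median(q,0).round(1),[np.round(v,1) for v in r], 'y',np.percentile(q[:,1],[1,99]).round(1),'x',np.percentile(q[:,0],[1,99]).round(1))
    comps(reg&blue&(z>84)&(z<93),'jaws')
    red=((hsv[...,0]<6)|(hsv[...,0]>174))&(hsv[...,1]>130)
    comps(reg&red&(z>130),'paddle',8)
    comps(reg&(z>136)&~red,'post',8)
    comps(reg&red&(z>85)&(z<126)&(y<-150),'handle',8)
    yel=(hsv[...,0]>20)&(hsv[...,0]<35)&(hsv[...,1]>120)
    comps((z>35)&(z<55)&yel&(y<-200)&(x>500)&(x<750),'tape')
E
```

```text
top jaws [279. 172.] 356 [636.3 115.8  87.6] [array([638.6, 115. ]), array([ 31.8, 107.6]), np.float64(89.1)] y [ 99.1 130.8] x [587.2 691.5]
top jaws [328. 172.] 295 [633.2 -23.2  87.3] [array([633.6, -22.8]), array([ 22.8, 104.9]), np.float64(88.8)] y [-35.  -10.7] x [581.5 685.7]
top paddle [352. 169.] 117 [631.5 -88.8 140.3] [array([630.4, -89.4]), array([ 8.9, 95.6]), np.float64(88.2)] y [-94.8 -83.8] x [582.9 677.2]
top post [351. 153.] 9 [673.6 -86.5 138.4] [array([672.6, -87. ]), array([ 4.5, 21.1]), np.float64(72.9)] y [-92.  -86.1] x [662.1 681.9]
top post [342. 168.] 64 [632.5 -59.4 142.3] [array([633. , -59.4]), array([ 8.3, 42.2]), np.float64(88.5)] y [-63.9 -54.9] x [612.  653.8]
top handle [425. 171.] 132 [ 623.2 -289.4  119.3] [array([ 623.7, -289.8]), array([71.5, 12.2]), np.float64(88.0)] y [-323.8 -254.1] x [617.1 629.5]
top tape [440. 159.] 298 [ 677.  -357.3   46.8] [array([ 672.7, -350.3]), array([85.5, 82. ]), np.float64(52.2)] y [-391.5 -306.5] x [627.8 712.7]
scene jaws [315. 222.] 196 [644.5 -20.9  86.3] [array([641.6, -21.2]), array([ 24.2, 105. ]), np.float64(87.5)] y [-34.   -9.2] x [590.3 691.8]
scene jaws [361. 228.] 245 [650.6 116.   86.5] [array([646.1, 116.4]), array([ 31.2, 105.3]), np.float64(88.5)] y [101.3 130.7] x [594.5 697.1]
scene paddle [292. 210.] 65 [649.  -86.7 140.2] [array([638.9, -87.7]), array([ 8.1, 95.8]), np.float64(88.3)] y [-91.8 -83.1] x [593.5 686.8]
scene post [302. 208.] 51 [638.9 -58.5 141.2] [array([637.2, -58.4]), array([42.7, 12. ]), np.float64(0.4)] y [-64.5 -52.8] x [616. 658.]
scene handle [228. 203.] 91 [ 631.  -286.   118.6] [array([ 629.6, -287.4]), array([71.3, 13.5]), np.float64(86.7)] y [-320.7 -253.6] x [623.3 636.4]
scene tape [209. 228.] 354 [ 678.5 -346.6   45.6] [array([ 675.3, -348.7]), array([88.2, 88.4]), np.float64(56.4)] y [-390.5 -304.4] x [631.9 718.5]
```

```bash
cat >> h.py <<'E'
def go(*wps, step=190, rot=32):
    """wps: (x,y,z,psi_deg of tool y); tool-down. prints one final row per call (shift, turn normalised)"""
    s=status.state(); p=np.array(s['position']); y=np.array(s['ee_rot'])[:,1]; a=np.degrees(np.arctan2(y[1],y[0]))
    print('t',round(s['time_s'],1),'at',p.round(1),round(a,2),'w',round(s['width'],1),'F',np.round(s['contact_force'],1))
    for w in wps:
        t=np.array(w[:3],float); da=(w[3]-a+90)%180-90
        n=int(max(1,np.ceil(np.linalg.norm(t-p)/step),np.ceil(abs(da)/rot))); d=(t-p)/n
        print('->',w,'n',n)
        for _ in range(n):
            c,sn=np.cos(np.radians(a)),np.sin(np.radians(a))
            print('  0 0 %.4f %.4f %.4f %.4f   rows %.1f'%(-da/n/360,(-sn*d[0]+c*d[1])/500,(c*d[0]+sn*d[1])/500,-d[2]/500,max(np.linalg.norm(d)/41.7,abs(da)/n/7.16)))
            a+=da/n
        p=t
E
python3 -c "
from h import *
go((500,373,235,100.6))"
```

```text
t 0.1 at [133.1 533.2 230.7] 75.97 w 85.6 F [0.9 0.5 0.2]
-> (500, 373, 235, 100.6) n 3
  0 0 -0.0228 -0.2632 -0.0444 -0.0029   rows 3.2
  0 0 -0.0228 -0.2542 -0.0815 -0.0029   rows 3.2
  0 0 -0.0228 -0.2399 -0.1169 -0.0029   rows 3.2
```

Emit:
{"method": "move_arm", "body": {"plan": "0 0 -0.0228 -0.2632 -0.0444 -0.0029 -1;0 0 -0.0228 -0.2632 -0.0444 -0.0029 -1;0 0 -0.0228 -0.2632 -0.0444 -0.0029 -1;0 0 -0.0228 -0.2632 -0.0444 -0.0029 -1"}}

```text
time_s: 0.48
position: [259.9, 478.2, 232.5]
ee_rot: [[-0.995, 0.104, 0.002], [0.104, 0.995, -0.001], [-0.002, -0.001, -1.0]]
contact_force: [-0.7, 0.8, 0.0]
width: 85.2
grasp_force: 0.0
```

Emit:
{"method": "move_arm", "body": {"plan": "0 0 -0.0228 -0.2542 -0.0815 -0.0029 -1;0 0 -0.0228 -0.2542 -0.0815 -0.0029 -1;0 0 -0.0228 -0.2542 -0.0815 -0.0029 -1;0 0 -0.0228 -0.2542 -0.0815 -0.0029 -1"}}

```text
time_s: 0.82
position: [382.7, 424.4, 233.8]
ee_rot: [[-0.999, -0.038, 0.002], [-0.038, 0.999, -0.001], [-0.002, -0.001, -1.0]]
contact_force: [0.2, -0.2, 0.3]
width: 85.5
grasp_force: 0.0
```

Emit:
{"method": "move_arm", "body": {"plan": "0 0 -0.0228 -0.2399 -0.1169 -0.0029 -1;0 0 -0.0228 -0.2399 -0.1169 -0.0029 -1;0 0 -0.0228 -0.2399 -0.1169 -0.0029 -1;0 0 -0.0228 -0.2399 -0.1169 -0.0029 -1;0 0 -0.0228 -0.2399 -0.1169 -0.0029 -1"}}

```text
time_s: 1.23
position: [502.6, 371.8, 234.7]
ee_rot: [[-0.984, -0.18, -0.001], [-0.18, 0.984, -0.001], [0.001, -0.001, -1.0]]
contact_force: [-0.6, 1.3, -0.3]
width: 85.0
grasp_force: 0.0
```

```bash
cat >> h.py <<'E'
def rects(c,z0,z1,mask=None,mn=100):
    P=cloud(c); m=(P[...,2]>z0)&(P[...,2]<z1)
    if mask is not None: m&=mask(P,cv2.cvtColor(c['im'],cv2.COLOR_RGB2HSV).astype(int))
    k,l,st,ce=cv2.connectedComponentsWithStats(m.astype(np.uint8))
    for i in range(1,k):
        if st[i,4]<mn: continue
        q=P[l==i]; r=cv2.minAreaRect(q[:,:2].astype(np.float32))
        print(ce[i].round(0),st[i,4],np.median(q,0).round(1),[np.round(v,1) for v in r],st[i,:4])
E
python3 - <<'E'
from h import *
c=grab('wrist');save(c['im'],'w1.png');go((500,373,235,100.6))
rects(c,47,60,mn=300)
E
```

```text
t 1.3 at [500.6 372.8 234.8] 100.44 w 85.5 F [-0.6  0.8 -0.1]
-> (500, 373, 235, 100.6) n 1
  0 0 -0.0004 0.0011 0.0006 -0.0005   rows 0.0
[322. 169.] 4915 [494.1 370.9  54.4] [array([498.7, 371.6]), array([184.1,  56.2]), np.float64(10.7)] [293  82  59 177]
[ 16. 244.] 2401 [631.3  55.4  58.1] [array([636.5,  55.4]), array([49.6, 85.3]), np.float64(87.8)] [  0 205  47  79]
[ 92. 255.] 638 [628.9 137.4  54.6] [array([638.4, 133.1]), array([83.7, 15.2]), np.float64(2.5)] [ 83 223  17  71]
[236. 323.] 313 [687.7 303.5  53.4] [array([695.2, 301.9]), array([48.2, 24. ]), np.float64(75.9)] [212 314  41  28]
```

View pics/w1.png

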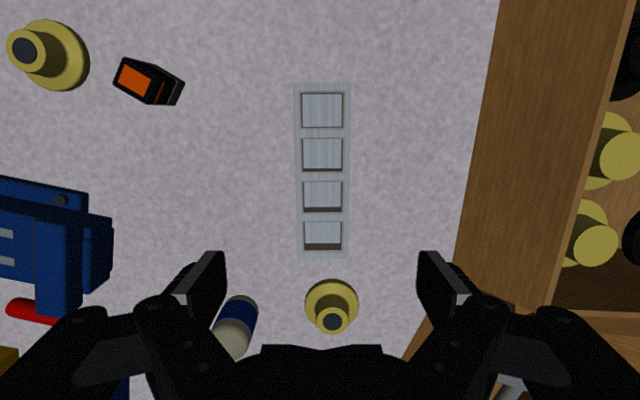

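Emit:
{"method": "move_arm", "body": {"plan": "0 0 0 0.0022 0.001 0.2 -1;0 0 0 0.0022 0.001 0.2 -1;0 0 0 0.0022 0.001 0.2 -1"}}

```text
time_s: 1.53
position: [494.1, 373.5, 130.6]
ee_rot: [[-0.983, -0.185, -0.008], [-0.185, 0.983, -0.003], [0.008, -0.001, -1.0]]
contact_force: [-1.3, 0.1, -0.9]
width: 85.5
grasp_force: 0.0
```

Emit:
{"method": "move_arm", "body": {"plan": "0 0 -0.0003 0 0 0.1 -1;0 0 -0.0003 0 0 0.18 -1;0 0 -0.0003 0 0 0.213 -1;0 0 -0.0003 0 0 0.213 -1;0 0 -0.0003 0 0 0.213 -1"}}

```text
time_s: 1.95
position: [496.6, 374.3, 28.4]
ee_rot: [[-0.982, -0.187, -0.003], [-0.187, 0.982, -0.001], [0.004, -0.001, -1.0]]
contact_force: [0.2, -0.5, -0.2]
width: 85.4
grasp_force: 0.0
```

Emit:
{"method": "move_arm", "body": {"plan": "0 0 0 0 0 0 1;0 0 0 0 0 0 1;0 0 0 0 0 0 1;0 0 0 0 0 0 1;0 0 0 0 0 0 1"}}

```text
time_s: 2.37
position: [500.7, 374.2, 32.5]
ee_rot: [[-0.983, -0.186, 0.005], [-0.186, 0.983, 0.002], [-0.005, 0.001, -1.0]]
contact_force: [-0.8, -3.1, 6.2]
width: 54.7
grasp_force: 67.3
```

Emit:
{"method": "move_arm", "body": {"plan": "0 0 0 0 0 0 1;0 0 0 0 0 0 1;0 0 0 0 0 0 1;0 0 0 0 0 0 1;0 0 0 0 0 0 1"}}

```text
time_s: 2.78
position: [500.7, 374.2, 32.5]
ee_rot: [[-0.983, -0.186, 0.005], [-0.186, 0.983, 0.002], [-0.005, 0.001, -1.0]]
contact_force: [-0.4, -2.1, 6.7]
width: 55.0
grasp_force: 67.3
```

```bash
python3 - <<'E'
from h import *
go((500.7,374.2,205,100.7),(638.5,69.3,205,87.9))
E
```

```text
t 2.8 at [500.7 374.2  32.5] 100.73 w 55.0 F [-0.4 -2.1  6.7]
-> (500.7, 374.2, 205, 100.7) n 1
  0 0 0.0001 -0.0001 0.0001 -0.3450   rows 4.1
-> (638.5, 69.3, 205, 87.9) n 2
  0 0 0.0178 -0.0788 -0.3252 -0.0000   rows 4.0
  0 0 0.0178 -0.1146 -0.3144 -0.0000   rows 4.0
```

Emit:
{"method": "move_arm", "body": {"plan": "0 0 0 0 0 -0.04 1;0 0 0 0 0 -0.12 1;0 0 0 0 0 -0.2 1;0 0 0 0 0 -0.28 1;0 0 0 0 0 -0.345 1"}}

```text
time_s: 3.2
position: [498.8, 373.7, 205.1]
ee_rot: [[-0.983, -0.186, 0.002], [-0.186, 0.983, 0.001], [-0.002, 0.001, -1.0]]
contact_force: [0.2, 0.9, -8.0]
width: 54.5
grasp_force: 68.2
```

Emit:
{"method": "move_arm", "body": {"plan": "0 0 0.0044 -0.0197 -0.0813 0 1;0 0 0.0089 -0.0394 -0.1626 0 1;0 0 0.0134 -0.0591 -0.2439 0 1;0 0 0.0178 -0.0788 -0.3252 0 1;0 0 0.0178 -0.0788 -0.3252 0 1"}}

```text
time_s: 3.62
position: [571.0, 213.1, 201.8]
ee_rot: [[-0.998, -0.068, 0.002], [-0.068, 0.998, -0.006], [-0.002, -0.006, -1.0]]
contact_force: [1.2, 0.5, -8.5]
width: 54.6
grasp_force: 68.5
```

Emit:
{"method": "move_arm", "body": {"plan": "0 0 0.0044 -0.0287 -0.0786 0 1;0 0 0.0089 -0.0573 -0.1572 0 1;0 0 0.0134 -0.086 -0.2358 0 1;0 0 0.0178 -0.1146 -0.3144 0 1;0 0 0.0178 -0.1146 -0.3144 0 1"}}

```text
time_s: 4.03
position: [639.7, 60.1, 201.5]
ee_rot: [[-0.999, 0.045, 0.003], [0.045, 0.999, -0.006], [-0.003, -0.006, -1.0]]
contact_force: [1.1, -0.8, -8.3]
width: 54.4
grasp_force: 69.6
```

```bash
python3 - <<'E'
from h import *
c=grab('wrist');save(c['im'],'w2.png')
go((638.5,69.3,100,87.9),(638.5,69.3,88,87.9))
rects(c,83,92,lambda P,h:(h[...,0]>95)&(h[...,0]<125)&(h[...,1]>100))
c=grab('top');rects(c,83,92,lambda P,h:(h[...,0]>95)&(h[...,0]<125)&(h[...,1]>100)&(abs(P[...,1])<250))
E
```

```text
t 4.1 at [638.   63.8 201.3] 87.53 w 54.7 F [-0.5  1.1 -8.3]
-> (638.5, 69.3, 100, 87.9) n 1
  0 0 -0.0010 -0.0005 0.0109 0.2025   rows 2.4
-> (638.5, 69.3, 88, 87.9) n 1
  0 0 -0.0000 0.0000 0.0000 0.0240   rows 0.3
[400. 185.] 1535 [631.7 123.9  88.5] [array([637.9, 124. ]), array([ 12.2, 106.7]), np.float64(87.8)] [391 125  20 127]
[221. 188.] 3553 [628.1 -23.2  88.3] [array([633.1, -24.4]), array([ 25.3, 108.7]), np.float64(87.9)] [202 126  39 128]
[328. 172.] 299 [632.7 -23.   87.5] [array([633.7, -22.8]), array([ 22.8, 104.9]), np.float64(88.8)] [324 154   9  37]
[278. 176.] 206 [625.  119.5  87.5] [array([628.2, 120.1]), array([23.2, 86.4]), np.float64(86.9)] [274 160   9  31]
```

View pics/w2.png

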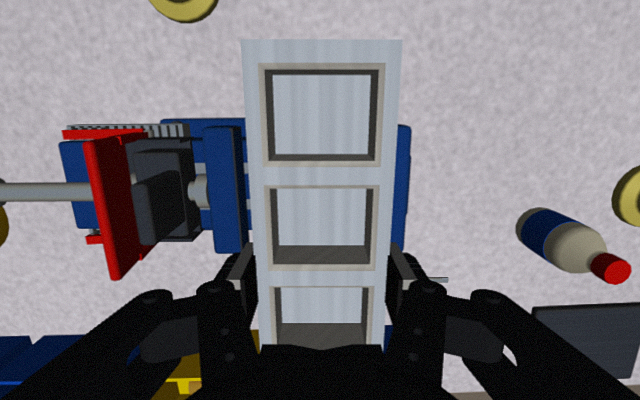

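Emit:
{"method": "move_arm", "body": {"plan": "0 0 0 0 0 0.06 1;0 0 0 0 0 0.12 1;0 0 0 0 0 0.17 1;0 0 0 0 0 0.17 1;0 0 0 0 0 0.17 1"}}

```text
time_s: 4.55
position: [634.7, 70.2, 115.2]
ee_rot: [[-0.999, 0.035, -0.005], [0.035, 0.999, 0.001], [0.005, 0.001, -1.0]]
contact_force: [-0.6, 0.8, -7.7]
width: 54.5
grasp_force: 69.6
```

```bash
python3 - <<'E'
from h import *
go((638,67.6,94,87.9))
E
```

```text
t 4.5 at [634.7  70.2 115.2] 87.97 w 54.5 F [-0.6  0.8 -7.7]
-> (638, 67.6, 94, 87.9) n 1
  0 0 0.0002 -0.0068 -0.0049 0.0425   rows 0.5
```

Emit:
{"method": "move_arm", "body": {"plan": "0 0 0 -0.002 -0.004 0.02 1;0 0 0 -0.002 -0.004 0.035 1;0 0 0 -0.002 -0.004 0.035 1;0 0 0 -0.002 -0.004 0.035 1"}}

```text
time_s: 4.88
position: [637.7, 66.8, 99.5]
ee_rot: [[-0.999, 0.037, 0.0], [0.037, 0.999, 0.0], [-0.0, 0.0, -1.0]]
contact_force: [-0.4, 1.1, -8.3]
width: 54.6
grasp_force: 69.5
```

Emit:
{"method": "move_arm", "body": {"plan": "0 0 0 0 0 0.008 1;0 0 0 0 0 0.015 1;0 0 0 0 0 0.015 1;0 0 0 0 0 0.015 1;0 0 0 0 0 0.015 1"}}

```text
time_s: 5.3
position: [637.8, 66.7, 91.7]
ee_rot: [[-0.999, 0.037, 0.0], [0.037, 0.999, 0.0], [-0.0, 0.0, -1.0]]
contact_force: [-0.1, 0.2, -8.9]
width: 54.3
grasp_force: 69.7
```

Emit:
{"method": "move_arm", "body": {"plan": "0 0 0 0 0 0.003 1;0 0 0 0 0 0.006 1;0 0 0 0 0 0.008 1;0 0 0 0 0 0.008 1"}}

```text
time_s: 5.63
position: [638.1, 66.7, 90.5]
ee_rot: [[-0.999, 0.037, 0.002], [0.037, 0.999, -0.0], [-0.002, -0.0, -1.0]]
contact_force: [-7.3, -1.2, 7.8]
width: 54.4
grasp_force: 71.5
```

```bash
python3 - <<'E'
from h import *
go((638,67.6,90,87.9))
c=grab('wrist');rects(c,100,125,lambda P,h:(abs(P[...,0]-637)<120)&(abs(P[...,1]-68)<50)&(h[...,1]<70))
c=grab('top');rects(c,103,118,lambda P,h:(abs(P[...,0]-637)<120)&(abs(P[...,1]-68)<50)&(h[...,1]<70))
E
```

```text
t 5.6 at [638.1  66.7  90.5] 87.9 w 54.4 F [-7.3 -1.2  7.8]
-> (638, 67.6, 90, 87.9) n 1
  0 0 -0.0000 0.0002 0.0018 0.0010   rows 0.0
[321. 184.] 26192 [594.   67.  112.3] [array([610.2,  66.4]), array([ 81.5, 132.3]), np.float64(87.3)] [220  39 202 313]
```

Emit:
{"method": "move_arm", "body": {"plan": "0 0 0 0 0 0 0;0 0 0 0 0 0 -0.3;0 0 0 0 0 0 -1;0 0 0 0 0 0 -1;0 0 0 0 0 0 -1"}}

```text
time_s: 6.15
position: [638.8, 66.6, 88.5]
ee_rot: [[-0.999, 0.037, 0.002], [0.037, 0.999, -0.0], [-0.003, -0.0, -1.0]]
contact_force: [-0.2, -0.3, 0.3]
width: 85.2
grasp_force: 0.0
```

Emit:
{"method": "move_arm", "body": {"plan": "0 0 0 0 0 -0.05 -1;0 0 0 0 0 -0.12 -1;0 0 0 0 0 -0.2 -1;0 0 0 0 0 -0.26 -1;0 0 0 0 0 -0.26 -1"}}

```text
time_s: 6.57
position: [641.9, 66.5, 226.2]
ee_rot: [[-0.999, 0.037, 0.015], [0.037, 0.999, -0.001], [-0.015, -0.0, -1.0]]
contact_force: [0.6, -0.1, 1.1]
width: 85.2
grasp_force: 0.0
```

```bash
python3 - <<'E'
from h import *
red=lambda P,h:((h[...,0]<6)|(h[...,0]>174))&(h[...,1]>130)
c=grab('wrist');save(c['im'],'w3.png');print('blk');rects(c,107,117,lambda P,h:(abs(P[...,0]-637)<120)&(abs(P[...,1]-68)<50)&(h[...,1]<70))
print('pad');rects(c,137,147,red,30);print('post');rects(c,137,147,lambda P,h:~red(P,h)&(P[...,1]<0)&(P[...,1]>-80),30)
go((631.3,-70,235,87.9))
E
```

```text
blk
[322. 175.] 7457 [630.2  66.4 112.4] [array([636.5,  66.1]), array([ 56.1, 183.1]), np.float64(87.9)] [284  70  76 217]
pad
[113. 195.] 1620 [627.5 -87.5 141.9] [array([631. , -89.2]), array([ 8.7, 97.7]), np.float64(88.0)] [ 96 132  36 128]
post
[151. 198.] 1058 [630.9 -58.9 142.9] [array([632.1, -60.6]), array([12.5, 43.4]), np.float64(87.5)] [139 170  26  58]
t 6.6 at [640.6  66.6 222.7] 87.89 w 85.6 F [ 0.6  0.  -0.9]
-> (631.3, -70, 235, 87.9) n 1
  0 0 -0.0000 0.0086 -0.2736 -0.0245   rows 3.3
```

Emit:
{"method": "move_arm", "body": {"plan": "0 0 0 0.002 -0.07 0 -1;0 0 0 0.004 -0.14 0 -1;0 0 0 0.006 -0.21 0 -1;0 0 0 0.0075 -0.276 0 -1;0 0 0 0.0075 -0.276 0 -1"}}

```text
time_s: 7.03
position: [628.3, -77.3, 216.1]
ee_rot: [[-0.999, 0.042, -0.002], [0.042, 0.999, -0.003], [0.002, -0.003, -1.0]]
contact_force: [0.8, 0.9, 0.7]
width: 85.8
grasp_force: 0.0
```

Emit:
{"method": "move_arm", "body": {"plan": "0 0 0 0 0 0.05 -1;0 0 0 0 0 0.1 -1;0 0 0 0 0 0.13 -1;0 0 0 0 0 0.13 -1;0 0 0 0 0 0.13 -1"}}

```text
time_s: 7.45
position: [628.1, -70.6, 151.0]
ee_rot: [[-0.999, 0.037, -0.003], [0.037, 0.999, 0.001], [0.003, 0.001, -1.0]]
contact_force: [0.8, 0.2, 1.0]
width: 85.3
grasp_force: 0.0
```

```bash
python3 - <<'E'
from h import *
go((631.7,-71.4,108,87.9))
red=lambda P,h:((h[...,0]<6)|(h[...,0]>174))&(h[...,1]>130)
c=grab('wrist')
print('pad');rects(c,137,147,red,30);print('post');rects(c,137,147,lambda P,h:~red(P,h)&(P[...,1]<0)&(P[...,1]>-80),30)
E
```

```text
t 7.5 at [628.1 -70.6 151. ] 87.89 w 85.3 F [0.8 0.2 1. ]
-> (631.7, -71.4, 108, 87.9) n 1
  0 0 -0.0000 -0.0072 -0.0013 0.0861   rows 1.0
pad
[286. 246.] 2529 [623.8 -89.3 142.3] [array([630.9, -89.7]), array([ 8., 99.]), np.float64(87.8)] [277 161  19 177]
post
[342. 254.] 1784 [629.9 -61.  143.2] [array([632.1, -60.8]), array([12.1, 43.4]), np.float64(87.7)] [330 215  25  80]
```

Emit:
{"method": "move_arm", "body": {"plan": "0 0 0 -0.006 -0.0015 0.04 -1;0 0 0 -0.006 -0.0015 0.086 -1;0 0 0 -0.006 -0.0015 0.086 -1;0 0 0 -0.006 -0.0015 0.086 -1"}}

```text
time_s: 7.83
position: [631.7, -71.7, 109.9]
ee_rot: [[-0.999, 0.037, -0.001], [0.037, 0.999, 0.0], [0.001, 0.0, -1.0]]
contact_force: [-0.6, 0.6, 0.5]
width: 85.3
grasp_force: 0.0
```

Emit:
{"method": "move_arm", "body": {"plan": "0 0 0 0 0 0 0.2;0 0 0 0 0 0 1;0 0 0 0 0 0 1;0 0 0 0 0 0 1;0 0 0 0 0 0 1"}}

```text
time_s: 8.25
position: [633.0, -72.1, 112.1]
ee_rot: [[-0.999, 0.037, 0.003], [0.037, 0.999, -0.001], [-0.003, -0.001, -1.0]]
contact_force: [-2.4, 2.5, 9.8]
width: 33.2
grasp_force: 62.0
```

Emit:
{"method": "move_arm", "body": {"plan": "0 0 0 0 0 0 1;0 0 0 0 0 0 1;0 0 0 0 0 0 1;0 0 0 0 0 0 1;0 0 0 0 0 0 1"}}

```text
time_s: 8.67
position: [632.9, -72.1, 112.1]
ee_rot: [[-0.999, 0.036, 0.003], [0.036, 0.999, -0.001], [-0.003, -0.001, -1.0]]
contact_force: [-1.4, 1.5, 8.2]
width: 33.1
grasp_force: 61.2
```

Emit:
{"method": "move_arm", "body": {"plan": "0 0 0 0 0.018 0 1;0 0 0 0 0.036 0 1;0 0 0 0 0.054 0 1;0 0 0 0 0.072 0 1;0 0 0 0 0.08 0 1"}}

```text
time_s: 9.08
position: [634.5, -32.0, 112.2]
ee_rot: [[-0.999, 0.036, 0.004], [0.036, 0.999, -0.002], [-0.004, -0.002, -1.0]]
contact_force: [-2.5, -1.6, 8.2]
width: 33.1
grasp_force: 62.8
```

Emit:
{"method": "move_arm", "body": {"plan": "0 0 0 0 0.004 0 1;0 0 0 0 0.008 0 1;0 0 0 0 0.012 0 1;0 0 0 0 0.012 0 1"}}

```text
time_s: 9.42
position: [634.6, -26.7, 112.2]
ee_rot: [[-0.999, 0.036, 0.003], [0.036, 0.999, -0.002], [-0.003, -0.002, -1.0]]
contact_force: [-2.0, -0.1, 7.6]
width: 33.1
grasp_force: 63.4
```

Emit:
{"method": "move_arm", "body": {"plan": "0 0 0 0 0.003 0 1;0 0 0 0 0.006 0 1;0 0 0 0 0.008 0 1;0 0 0 0 0.008 0 1;0 0 0 0 0.008 0 1"}}

```text
time_s: 9.83
position: [634.8, -23.1, 112.2]
ee_rot: [[-0.999, 0.037, 0.003], [0.037, 0.999, -0.003], [-0.003, -0.002, -1.0]]
contact_force: [-1.1, -1.9, 8.5]
width: 33.1
grasp_force: 63.0
```

```bash
python3 - <<'E'
from h import *
go((631.7,-71.4,108,87.9))
c=grab('wrist')
print('blk');rects(c,107,117,lambda P,h:(abs(P[...,0]-637)<120)&(abs(P[...,1]-68)<50)&(h[...,1]<70));
print('jaws');rects(c,83,92,lambda P,h:(h[...,0]>95)&(h[...,0]<125)&(h[...,1]>100))
print('top');c=grab('top');rects(c,107,117,lambda P,h:(abs(P[...,0]-637)<120)&(abs(P[...,1]-68)<50)&(h[...,1]<70),30)
E
```

```text
t 9.8 at [634.8 -23.1 112.2] 87.91 w 33.1 F [-1.1 -1.9  8.5]
-> (631.7, -71.4, 108, 87.9) n 1
  0 0 0.0000 0.0026 -0.0968 0.0084   rows 1.2
blk
[521. 169.] 17793 [592.4  72.3 112.5] [array([614.4,  66.5]), array([ 58.3, 140. ]), np.float64(87.9)] [439  51 167 287]
[445. 382.] 478 [713.5  41.1 112.2] [array([715.8,  42.6]), array([33.1,  9.4]), np.float64(39.2)] [429 361  41  39]
jaws
[408. 205.] 6133 [615.5  24.2  88.5] [array([625.4,  23.6]), array([25. , 89.3]), np.float64(88.0)] [384 138  52 154]
[581. 226.] 4365 [631.6 120.8  88.8] [array([639.2, 121.5]), array([ 17.9, 109. ]), np.float64(88.4)] [548 139  65 180]
top
[302. 179.] 114 [599.6  47.2 111.4] [array([610.8,  56.5]), array([30.9, 64.5]), np.float64(88.9)] [294 167  12  24]
```

Emit:
{"method": "move_arm", "body": {"plan": "0 0 0 0 0.002 0 1;0 0 0 0 0.004 0 1;0 0 0 0 0.006 0 1;0 0 0 0 0.006 0 1;0 0 0 0 0.006 0 1"}}

```text
time_s: 10.35
position: [634.8, -21.6, 112.2]
ee_rot: [[-0.999, 0.037, 0.003], [0.037, 0.999, -0.005], [-0.003, -0.004, -1.0]]
contact_force: [-2.2, -7.3, 7.7]
width: 33.1
grasp_force: 60.1
```

Emit:
{"method": "move_arm", "body": {"plan": "0 0 0 0 0.002 0 1;0 0 0 0 0.004 0 1;0 0 0 0 0.006 0 1;0 0 0 0 0.006 0 1;0 0 0 0 0.006 0 1"}}

```text
time_s: 10.77
position: [635.0, -18.7, 112.2]
ee_rot: [[-0.999, 0.037, 0.003], [0.037, 0.999, -0.005], [-0.003, -0.005, -1.0]]
contact_force: [-2.8, -7.8, 8.4]
width: 33.0
grasp_force: 59.9
```

Emit:
{"method": "move_arm", "body": {"plan": "0 0 0 0 0.002 0 1;0 0 0 0 0.004 0 1;0 0 0 0 0.004 0 1;0 0 0 0 0.004 0 1"}}

```text
time_s: 11.1
position: [635.0, -17.6, 112.2]
ee_rot: [[-0.999, 0.037, 0.003], [0.037, 0.999, -0.006], [-0.003, -0.006, -1.0]]
contact_force: [-3.0, -10.1, 8.5]
width: 33.3
grasp_force: 58.3
```

```bash
python3 - <<'E'
from h import *
go((631.7,-71.4,108,87.9))
c=grab('wrist')
print('blk');rects(c,107,117,lambda P,h:(abs(P[...,0]-637)<120)&(abs(P[...,1]-68)<50)&(h[...,1]<70));
print('jaws');rects(c,83,92,lambda P,h:(h[...,0]>95)&(h[...,0]<125)&(h[...,1]>100))
E
```

```text
t 11.1 at [635.  -17.6 112.2] 87.88 w 33.3 F [ -3.  -10.1   8.5]
-> (631.7, -71.4, 108, 87.9) n 1
  0 0 -0.0001 0.0025 -0.1079 0.0084   rows 1.3
blk
[520. 169.] 17782 [592.5  76.9 112.4] [array([614.2,  71.2]), array([ 58.2, 139.1]), np.float64(87.7)] [438  51 167 287]
[444. 381.] 487 [713.3  46.  112.2] [array([715. ,  47.4]), array([34.3,  9.5]), np.float64(39.2)] [428 359  42  41]
jaws
[409. 205.] 6141 [615.7  29.7  88.5] [array([625.6,  29.2]), array([24.8, 89.5]), np.float64(88.1)] [384 138  52 154]
[575. 227.] 3062 [632.  122.9  88.8] [array([639.1, 123. ]), array([ 12.9, 108.7]), np.float64(87.9)] [547 139  57 181]
```

Emit:
{"method": "move_arm", "body": {"plan": "0 0 0 0 0.003 0 1;0 0 0 0 0.006 0 1;0 0 0 0 0.006 0 1;0 0 0 0 0.006 0 1;0 0 0 0 0.006 0 1"}}

```text
time_s: 11.57
position: [635.0, -17.4, 112.3]
ee_rot: [[-0.999, 0.038, 0.003], [0.038, 0.999, -0.01], [-0.003, -0.01, -1.0]]
contact_force: [-4.2, -18.0, 7.6]
width: 32.8
grasp_force: 58.0
```

Emit:
{"method": "move_arm", "body": {"plan": "0 0 0 0 -0.004 0 1;0 0 0 0 -0.007 0 1;0 0 0 0 -0.007 0 -1;0 0 0 0 -0.007 0 -1;0 0 0 0 -0.007 0 -1"}}

```text
time_s: 11.98
position: [634.2, -14.8, 110.2]
ee_rot: [[-0.999, 0.038, 0.001], [0.038, 0.999, 0.0], [-0.001, 0.0, -1.0]]
contact_force: [-0.1, -0.4, -0.5]
width: 67.9
grasp_force: 0.0
```

Emit:
{"method": "move_arm", "body": {"plan": "0 0 0 0 0 -0.04 -1;0 0 0 0 0 -0.1 -1;0 0 0 0 0 -0.16 -1;0 0 0 0 0 -0.2 -1;0 0 0 0 0 -0.2 -1"}}

```text
time_s: 12.4
position: [636.7, -14.3, 215.7]
ee_rot: [[-0.999, 0.036, 0.01], [0.036, 0.999, -0.001], [-0.01, -0.001, -1.0]]
contact_force: [1.3, -1.0, 2.0]
width: 85.4
grasp_force: 0.0
```

```bash
python3 - <<'E'
from h import *
red=lambda P,h:((h[...,0]<6)|(h[...,0]>174))&(h[...,1]>130)
c=grab('wrist');save(c['im'],'w4.png')
print('pad');rects(c,137,147,red,30);print('post');rects(c,137,147,lambda P,h:~red(P,h)&(P[...,1]<40)&(P[...,1]>-40),30)
print('handle w');rects(c,105,126,lambda P,h:red(P,h)&(P[...,1]<-150),30)
c=grab('top')
print('handle top');rects(c,105,126,lambda P,h:red(P,h)&(P[...,1]<-150)&(P[...,1]>-330)&(P[...,0]>560),20)
go((631.7,-250,210,177.9))
E
```

```text
pad
[292. 200.] 1426 [627.6 -35.7 142.3] [array([633.1, -36.1]), array([ 8.1, 99. ]), np.float64(87.9)] [285 136  14 134]
post
[332. 206.] 1006 [632.5  -7.4 143.2] [array([633.9,  -7.2]), array([12., 43.]), np.float64(88.0)] [324 176  18  60]
handle w
[ 42. 197.] 1567 [ 624.4 -232.3  120.9] [array([ 625.4, -234.4]), array([70.6, 14.6]), np.float64(88.2)] [  0 188  87  19]
handle top
[406. 171.] 120 [ 624.4 -237.9  119.2] [array([ 624.7, -235.8]), array([73.7, 11.4]), np.float64(88.8)] [392 169  27   5]
t 12.5 at [634.4 -14.  210.8] 87.92 w 85.6 F [-0.2 -0.4 -0.3]
-> (631.7, -250, 210, 177.9) n 3
  0 0 -0.0833 -0.0039 -0.1573 0.0005   rows 4.2
  0 0 -0.0833 0.0753 -0.1381 0.0005   rows 4.2
  0 0 -0.0833 0.1342 -0.0820 0.0005   rows 4.2
```

View pics/w4.png

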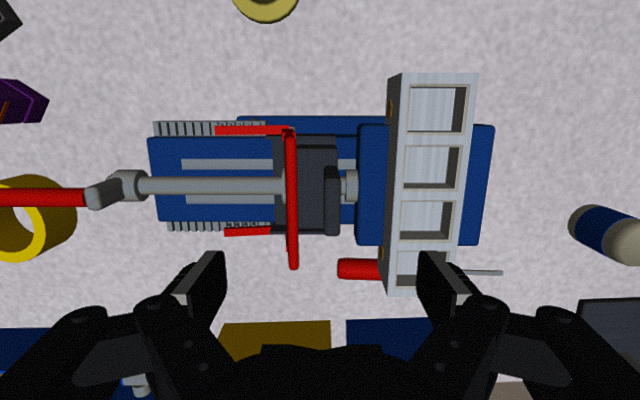

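```bash
python3 - <<'E'
from h import *
print(np.round(status.state()['q'],2))
go((624.6,-248,200,-2.1),(624.6,-248,100,-2.1))
E
```

```text
[-0.2   0.42  1.35  0.    1.37 -1.73]
t 12.5 at [634.4 -14.  210.8] 87.92 w 85.6 F [-0.2 -0.4 -0.3]
-> (624.6, -248, 200, -2.1) n 3
  0 0 -0.0833 0.0009 -0.1561 0.0072   rows 4.2
  0 0 -0.0833 0.0788 -0.1348 0.0072   rows 4.2
  0 0 -0.0833 0.1356 -0.0773 0.0072   rows 4.2
-> (624.6, -248, 100, -2.1) n 1
  0 0 -0.0000 -0.0000 0.0000 0.2000   rows 2.4
```

```bash
python3 - <<'E'
from h import *
go((624.6,-248,200,-2.05))
E
```

```text
t 12.5 at [634.4 -14.  210.8] 87.92 w 85.6 F [-0.2 -0.4 -0.3]
-> (624.6, -248, 200, -2.05) n 3
  0 0 0.0833 0.0009 -0.1561 0.0072   rows 4.2
  0 0 0.0833 -0.0773 -0.1357 0.0072   rows 4.2
  0 0 0.0833 -0.1347 -0.0789 0.0072   rows 4.2
```

Emit:
{"method": "move_arm", "body": {"plan": "0 0 0.018 0 -0.035 0 -1;0 0 0.036 0 -0.07 0 -1;0 0 0.054 0 -0.105 0.002 -1;0 0 0.072 0 -0.14 0.005 -1;0 0 0.0833 0.0009 -0.1561 0.0072 -1"}}

```text
time_s: 12.92
position: [629.6, -93.9, 203.8]
ee_rot: [[-0.844, 0.537, -0.003], [0.537, 0.844, 0.001], [0.003, -0.001, -1.0]]
contact_force: [0.5, 0.6, -0.1]
width: 85.3
grasp_force: 0.0
```

Emit:
{"method": "move_arm", "body": {"plan": "0 0 0.018 -0.017 -0.029 0 -1;0 0 0.036 -0.034 -0.058 0 -1;0 0 0.054 -0.051 -0.088 0.002 -1;0 0 0.072 -0.068 -0.117 0.005 -1;0 0 0.0833 -0.0773 -0.1357 0.0072 -1"}}

```text
time_s: 13.33
position: [626.4, -171.5, 200.1]
ee_rot: [[-0.462, 0.887, -0.003], [0.887, 0.462, 0.001], [0.003, -0.002, -1.0]]
contact_force: [-0.4, -0.4, 0.9]
width: 85.3
grasp_force: 0.0
```

Emit:
{"method": "move_arm", "body": {"plan": "0 0 0.018 -0.029 -0.017 0 -1;0 0 0.036 -0.058 -0.034 0 -1;0 0 0.054 -0.088 -0.051 0.002 -1;0 0 0.072 -0.117 -0.068 0.005 -1;0 0 0.0833 -0.1347 -0.0789 0.0072 -1"}}

```text
time_s: 13.75
position: [623.1, -249.5, 196.4]
ee_rot: [[0.043, 0.999, -0.003], [0.999, -0.043, 0.002], [0.002, -0.003, -1.0]]
contact_force: [0.6, 0.2, -0.6]
width: 85.2
grasp_force: 0.0
```

```bash
python3 - <<'E'
from h import *
red=lambda P,h:((h[...,0]<6)|(h[...,0]>174))&(h[...,1]>130)
c=grab('wrist')
print('handle w');rects(c,105,126,lambda P,h:red(P,h)&(P[...,1]<-150),30)
print(np.round(status.state()['q'],2))
go((624.6,-248,97,-2.05))
E
```

```text
handle w
[327. 189.] 2137 [ 626.2 -235.4  121.3] [array([ 626.3, -237.8]), array([74.1, 15.2]), np.float64(87.9)] [316 139  23 103]
[-0.55  0.5   1.26 -0.    1.38 -0.5 ]
t 13.8 at [ 622.7 -251.1  196. ] -2.65 w 85.6 F [-0.2 -1.8 -0.4]
-> (624.6, -248, 97, -2.05) n 1
  0 0 -0.0017 0.0063 0.0035 0.1981   rows 2.4
```

Emit:
{"method": "move_arm", "body": {"plan": "0 0 -0.0017 0.006 0.006 0.07 -1;0 0 -0.0017 0.006 0.006 0.14 -1;0 0 -0.0017 0.006 0.006 0.2 -1;0 0 -0.0017 0.006 0.006 0.2 -1;0 0 -0.0017 0.006 0.006 0.2 -1"}}

```text
time_s: 14.22
position: [625.4, -243.9, 96.1]
ee_rot: [[0.024, 1.0, -0.006], [1.0, -0.024, 0.004], [0.004, -0.006, -1.0]]
contact_force: [0.9, 0.1, -0.1]
width: 85.7
grasp_force: 0.0
```

Emit:
{"method": "move_arm", "body": {"plan": "0 0 0 0 0 0 0.3;0 0 0 0 0 0 1;0 0 0 0 0 0 1;0 0 0 0 0 0 1;0 0 0 0 0 0 1"}}

```text
time_s: 14.63
position: [627.7, -245.9, 100.3]
ee_rot: [[0.025, 1.0, 0.002], [1.0, -0.025, -0.001], [-0.001, 0.002, -1.0]]
contact_force: [-0.4, -0.1, -0.3]
width: 25.7
grasp_force: 0.0
```

Emit:
{"method": "move_arm", "body": {"plan": "0 0 0 0 0 0 1;0 0 0 0 0 0 1;0 0 0 0 0 0 1;0 0 0 0 0 0 1"}}

```text
time_s: 14.97
position: [627.5, -245.9, 99.7]
ee_rot: [[0.026, 1.0, 0.001], [1.0, -0.026, -0.001], [-0.001, 0.001, -1.0]]
contact_force: [-0.4, -0.1, 5.6]
width: 13.9
grasp_force: 58.5
```

Emit:
{"method": "move_arm", "body": {"plan": "0 0 0 0.0207 0 0.0027 1;0 0 0 0 0.04 0.0107 1;0 0 0 0 0.04 0.0107 1"}}

```text
time_s: 15.22
position: [648.4, -248.2, 93.9]
ee_rot: [[0.027, 1.0, 0.002], [1.0, -0.027, -0.002], [-0.002, 0.002, -1.0]]
contact_force: [0.1, -3.9, 5.5]
width: 13.9
grasp_force: 59.4
```

Emit:
{"method": "move_arm", "body": {"plan": "0 0 0 0 0.0166 0.0127 1;0 0 0 0 0.0293 0.0293 1;0 0 0 0 0.0373 0.0486 1;0 0 0 0 0.04 0.0693 1;0 0 0 0 0.04 0.0693 1"}}

```text
time_s: 15.63
position: [667.2, -247.1, 57.2]
ee_rot: [[0.026, 1.0, -0.0], [1.0, -0.026, -0.001], [-0.001, -0.0, -1.0]]
contact_force: [1.6, -2.8, -2.7]
width: 13.6
grasp_force: 58.7
```

```bash
python3 - <<'E'
from h import *
red=lambda P,h:((h[...,0]<6)|(h[...,0]>174))&(h[...,1]>130)
c=grab('top')
print('post');rects(c,137,147,lambda P,h:(P[...,1]<60)&(P[...,1]>-60)&(abs(P[...,0]-633)<60),8)
print('blk');rects(c,107,117,lambda P,h:(abs(P[...,0]-637)<120)&(abs(P[...,1]-68)<50)&(h[...,1]<70),30)
go((624.6,-248,97,-2.05))
E
```

```text
post
[338. 167.] 105 [634.7 -50.  141.6] [array([634.1, -50. ]), array([ 5.6, 97.8]), np.float64(88.6)] [337 150   3  36]
[323. 167.] 75 [635.2  -9.3 141. ] [array([634.5,  -9.3]), array([10.9, 42.4]), np.float64(89.0)] [321 160   5  16]
blk
[294. 171.] 610 [635.5  71.8 111.2] [array([637.2,  71.3]), array([ 56.2, 183.9]), np.float64(87.9)] [284 138  22  65]
t 15.7 at [ 667.2 -247.2   57.6] -1.48 w 13.5 F [ 3.  -4.5 -6.1]
-> (624.6, -248, 97, -2.05) n 1
  0 0 0.0016 -0.0039 -0.0851 -0.0787   rows 1.4
```

Emit:
{"method": "move_arm", "body": {"plan": "0 0 0 0 -0.0005 0.009 1;0 0 0 0 -0.0027 0.0207 1;0 0 0 0 -0.0027 0.0207 1;0 0 0 0 -0.0027 0.0207 1"}}

```text
time_s: 16.02
position: [665.7, -247.0, 48.5]
ee_rot: [[0.026, 1.0, 0.0], [1.0, -0.026, -0.001], [-0.001, 0.0, -1.0]]
contact_force: [0.4, -3.9, -2.0]
width: 13.8
grasp_force: 59.0
```

Emit:
{"method": "move_arm", "body": {"plan": "0 0 0 0 -0.0035 0.0097 1;0 0 0 0 -0.008 0.0193 1;0 0 0 0 -0.008 0.0193 1;0 0 0 0 -0.008 0.0193 1"}}

```text
time_s: 16.35
position: [661.4, -246.8, 38.8]
ee_rot: [[0.026, 1.0, -0.001], [1.0, -0.026, -0.0], [-0.0, -0.001, -1.0]]
contact_force: [-1.0, -4.3, 0.6]
width: 14.0
grasp_force: 59.1
```

Emit:
{"method": "move_arm", "body": {"plan": "0 0 0 0 -0.006 0.009 1;0 0 0 0 -0.0127 0.0166 1;0 0 0 0 -0.0127 0.0166 1;0 0 0 0 -0.0127 0.0166 1"}}

```text
time_s: 16.68
position: [655.3, -246.5, 31.0]
ee_rot: [[0.026, 1.0, 0.0], [1.0, -0.026, -0.0], [-0.0, 0.0, -1.0]]
contact_force: [-2.0, -4.0, 3.9]
width: 13.6
grasp_force: 59.4
```

Emit:
{"method": "move_arm", "body": {"plan": "0 0 0 0 -0.008 0.007 1;0 0 0 0 -0.0166 0.0127 1;0 0 0 0 -0.0166 0.0127 1;0 0 0 0 -0.0166 0.0127 1"}}

```text
time_s: 17.02
position: [648.3, -246.3, 25.5]
ee_rot: [[0.026, 1.0, 0.003], [1.0, -0.026, -0.001], [-0.001, 0.003, -1.0]]
contact_force: [0.3, -3.2, 6.6]
width: 13.8
grasp_force: 59.7
```

Emit:
{"method": "move_arm", "body": {"plan": "0 0 0 0 -0.01 0.005 1;0 0 0 0 -0.0193 0.008 1;0 0 0 0 -0.0193 0.008 1;0 0 0 0 -0.0193 0.008 1"}}

```text
time_s: 17.35
position: [640.3, -246.0, 21.8]
ee_rot: [[0.026, 1.0, 0.006], [1.0, -0.026, -0.001], [-0.001, 0.006, -1.0]]
contact_force: [5.3, -1.8, 5.0]
width: 14.1
grasp_force: 59.6
```

Emit:
{"method": "move_arm", "body": {"plan": "0 0 0 0 -0.01 0.002 1;0 0 0 0 -0.0207 0.0027 1;0 0 0 0 -0.0207 0.0027 1;0 0 0 0 -0.0207 0.0027 1"}}

```text
time_s: 17.68
position: [630.8, -245.7, 20.1]
ee_rot: [[0.026, 1.0, 0.008], [1.0, -0.026, -0.002], [-0.001, 0.008, -1.0]]
contact_force: [9.0, -2.2, 0.7]
width: 13.7
grasp_force: 59.4
```

Emit:
{"method": "move_arm", "body": {"plan": "0 0 0 0 -0.01 -0.0005 1;0 0 0 0 -0.0207 -0.0027 1;0 0 0 0 -0.0207 -0.0027 1;0 0 0 0 -0.0207 -0.0027 1"}}

```text
time_s: 18.02
position: [620.3, -245.3, 20.6]
ee_rot: [[0.026, 1.0, 0.007], [1.0, -0.026, -0.001], [-0.001, 0.007, -1.0]]
contact_force: [10.0, -2.3, -2.7]
width: 13.8
grasp_force: 59.0
```

Emit:
{"method": "move_arm", "body": {"plan": "0 0 0 0 -0.005 -0.001 1;0 0 0 0 -0.01 -0.003 1;0 0 0 0 -0.01 -0.003 1;0 0 0 0 -0.01 -0.003 1;0 0 0 0 -0.01 -0.003 1"}}

```text
time_s: 18.43
position: [615.6, -245.2, 21.8]
ee_rot: [[0.026, 1.0, 0.008], [1.0, -0.026, -0.001], [-0.001, 0.008, -1.0]]
contact_force: [11.6, -2.4, -5.3]
width: 14.0
grasp_force: 58.9
```

```bash
python3 - <<'E'
from h import *
c=grab('top')
print('post');rects(c,137,147,lambda P,h:(P[...,1]<60)&(P[...,1]>-60)&(abs(P[...,0]-633)<60),8)
print('jaws');rects(c,83,92,lambda P,h:(h[...,0]>95)&(h[...,0]<125)&(h[...,1]>100)&(abs(P[...,1])<250))
print('blk');rects(c,107,117,lambda P,h:(abs(P[...,0]-637)<120)&(abs(P[...,1]-68)<50)&(h[...,1]<70),30)
go((624.6,-248,97,-2.05))
E
```

```text
post
[339. 167.] 105 [633.7 -52.5 142.2] [array([633.4, -52.7]), array([ 5.6, 97.2]), np.float64(88.6)] [338 150   3  36]
[324. 167.] 75 [635.5 -12.  141.7] [array([634.3, -12. ]), array([10.9, 41.2]), np.float64(88.8)] [322 160   5  16]
jaws
[279. 171.] 341 [638.6 116.4  87.7] [array([638.7, 116.7]), array([ 28.8, 107.8]), np.float64(87.0)] [274 153  11  38]
[309. 172.] 305 [633.6  30.5  86.9] [array([635. ,  29.8]), array([ 24.1, 105.8]), np.float64(86.9)] [305 154  10  37]
blk
[294. 171.] 607 [635.5  72.  111. ] [array([637.3,  71.3]), array([ 56.4, 184.2]), np.float64(87.9)] [284 138  22  65]
t 18.5 at [ 615.6 -245.2   21.8] -1.51 w 14.0 F [11.1 -3.7 -4.8]
-> (624.6, -248, 97, -2.05) n 1
  0 0 0.0015 -0.0052 0.0182 -0.1505   rows 1.8
```

Emit:
{"method": "move_arm", "body": {"plan": "0 0 0 0 0 0 -1;0 0 0 0 0 0 -1;0 0 0 0 0 0 -1;0 0 0 0 0 0 -1;0 0 0 0 0 0 -1"}}

```text
time_s: 18.9
position: [610.9, -244.1, 21.1]
ee_rot: [[0.025, 1.0, -0.002], [1.0, -0.025, 0.002], [0.002, -0.002, -1.0]]
contact_force: [-0.7, 0.3, -1.1]
width: 73.3
grasp_force: 0.0
```

Emit:
{"method": "move_arm", "body": {"plan": "0 0 0 -0.02 0.01 -0.01 -1;0 0 0 -0.02 0.015 -0.08 -1;0 0 0 -0.02 0.02 -0.16 -1;0 0 0 -0.02 0.02 -0.24 -1;0 0 0 -0.02 0.02 -0.3 -1"}}

```text
time_s: 19.32
position: [621.6, -255.2, 174.7]
ee_rot: [[0.025, 1.0, 0.001], [1.0, -0.025, -0.0], [-0.0, 0.001, -1.0]]
contact_force: [0.4, -0.2, 0.1]
width: 85.3
grasp_force: 0.0
```

Emit:
{"method": "move_arm", "body": {"plan": "0 0 0 0 0 -0.08 -1;0 0 0 0 0 -0.14 -1;0 0 0 0 0 -0.14 -1;0 0 0 0 0 -0.14 -1"}}

```text
time_s: 19.65
position: [622.0, -255.4, 244.2]
ee_rot: [[0.025, 1.0, 0.003], [1.0, -0.025, -0.002], [-0.002, 0.003, -1.0]]
contact_force: [-0.2, 0.2, -0.4]
width: 85.4
grasp_force: 0.0
```

```bash
python3 - <<'E'
from h import *
red=lambda P,h:((h[...,0]<6)|(h[...,0]>174))&(h[...,1]>130)
org=lambda P,h:(h[...,0]>3)&(h[...,0]<17)&(h[...,1]>150)&(h[...,2]>80)
c=grab('wrist');save(c['im'],'w5.png')
print('handle');rects(c,25,60,lambda P,h:red(P,h)&(P[...,0]>570)&(P[...,0]<680)&(P[...,1]<-150),30)
print('coils');rects(c,50,70,org,20)
c=grab('top');rects(c,50,70,org,20)
print('post');rects(c,137,147,lambda P,h:(P[...,1]<60)&(P[...,1]>-60)&(abs(P[...,0]-633)<60),8)
s=status.state();print(s['q'])
go((468,-335,200,30))
E
```

```text
handle
[339. 158.] 846 [ 640.7 -238.4   44.3] [array([ 640.4, -238. ]), array([74.3, 14.3]), np.float64(87.7)] [331 122  16  70]
coils
[255. 244.] 340 [ 547.2 -327.4   63.3] [array([ 547. , -327.7]), array([26.2, 17.2]), np.float64(53.3)] [243 232  25  25]
[162. 262.] 359 [ 441.2 -346.7   63.4] [array([ 441.2, -347. ]), array([19.2, 26.6]), np.float64(28.3)] [148 250  28  25]
[256. 326.] 304 [ 539.5 -432.    63.3] [array([ 539.4, -432.1]), array([27.5, 18.6]), np.float64(70.4)] [246 315  21  22]
[328. 345.] 123 [ 624.4 -461.8   63.2] [array([ 624.7, -463.2]), array([18.4, 15.1]), np.float64(37.7)] [320 339  18  11]
[472. 203.] 55 [ 539.5 -433.1   62.1] [array([ 538.3, -433. ]), array([24.9, 20.3]), np.float64(67.9)] [468 200  10   8]
[446. 240.] 21 [ 436.2 -351.9   61.5] [array([ 435.6, -351.1]), array([ 6.7, 27.1]), np.float64(38.8)] [442 237   8   7]
[257. 243.] 64 [438.2 183.5  62.4] [array([439. , 183.2]), array([26.9, 18.6]), np.float64(70.7)] [252 239  10   9]
post
[339. 167.] 100 [634.3 -51.8 141.9] [array([633.5, -51.9]), array([ 7.9, 97.8]), np.float64(86.2)] [337 150   4  36]
[324. 167.] 61 [635.  -11.6 141.7] [array([634.4, -10.7]), array([ 8.2, 41.4]), np.float64(88.9)] [322 160   4  16]
[-5.55450309e-01  4.75992471e-01  1.19417935e+00  1.57719287e-04
  1.47435234e+00 -5.30059930e-01]
t 19.8 at [ 620.6 -254.7  240.3] -1.46 w 85.4 F [ 0.2  0.4 -0.3]
-> (468, -335, 200, 30) n 1
  0 0 -0.0874 -0.1683 -0.3011 0.0807   rows 4.4
```

View pics/w5.png

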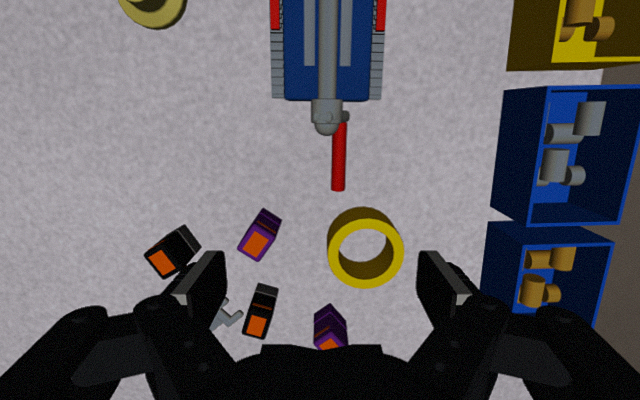

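```bash
python3 - <<'E'
from h import *
c=grab('top');red=lambda P,h:((h[...,0]<6)|(h[...,0]>174))&(h[...,1]>130)
rects(c,25,60,lambda P,h:red(P,h)&(P[...,0]>570)&(P[...,0]<680)&(P[...,1]<-180)&(P[...,1]>-330),10)
go((640.5,-250,60,-2.1),(640.5,-250,22,-2.1))
E
```

```text
[409. 172.] 34 [ 637.9 -260.8   42.4] [array([ 639.6, -259.2]), array([ 9.4, 26.4]), np.float64(0.8)] [404 170  10   4]
t 19.8 at [ 620.5 -254.6  239.6] -1.46 w 85.1 F [-0.2  0.1 -0.8]
-> (640.5, -250, 60, -2.1) n 1
  0 0 0.0018 0.0103 0.0398 0.3591   rows 4.3
-> (640.5, -250, 22, -2.1) n 1
  0 0 -0.0000 0.0000 0.0000 0.0760   rows 0.9
```

Emit:
{"method": "move_arm", "body": {"plan": "0 0 0.0018 0.006 0.0398 0.05 -1;0 0 0.0018 0.006 0.0398 0.13 -1;0 0 0.0018 0.006 0.0398 0.21 -1;0 0 0.0018 0.006 0.0398 0.29 -1;0 0 0.0018 0.006 0.0398 0.35 -1"}}

```text
time_s: 20.22
position: [638.6, -251.0, 60.7]
ee_rot: [[0.037, 0.999, -0.007], [0.999, -0.037, 0.004], [0.004, -0.007, -1.0]]
contact_force: [-0.2, 0.8, -0.8]
width: 85.2
grasp_force: 0.0
```

Emit:
{"method": "move_arm", "body": {"plan": "0 0 0 0 0 0.05 -1;0 0 0 0 0 0.085 -1;0 0 0 0 0 0.085 -1;0 0 0 0 0 0.085 -1"}}

```text
time_s: 20.55
position: [639.6, -251.8, 21.5]
ee_rot: [[0.037, 0.999, -0.005], [0.999, -0.037, 0.003], [0.003, -0.005, -1.0]]
contact_force: [0.8, -0.0, 0.3]
width: 85.2
grasp_force: 0.0
```

Emit:
{"method": "move_arm", "body": {"plan": "0 0 0 0 0 0 1;0 0 0 0 0 0 1;0 0 0 0 0 0 1;0 0 0 0 0 0 1;0 0 0 0 0 0 1"}}

```text
time_s: 20.97
position: [642.0, -253.2, 25.3]
ee_rot: [[0.037, 0.999, 0.001], [0.999, -0.037, -0.001], [-0.001, 0.002, -1.0]]
contact_force: [0.5, 0.0, -0.3]
width: 25.6
grasp_force: 0.0
```

Emit:
{"method": "move_arm", "body": {"plan": "0 0 0 0 0 0 1;0 0 0 0 0 0 1;0 0 0 0 0 0 1;0 0 0 0 0 0 1;0 0 0 0 0 0 1"}}

```text
time_s: 21.38
position: [641.8, -253.0, 24.9]
ee_rot: [[0.037, 0.999, 0.001], [0.999, -0.037, -0.0], [-0.0, 0.001, -1.0]]
contact_force: [-1.6, 0.8, 5.3]
width: 13.7
grasp_force: 58.6
```

Emit:
{"method": "move_arm", "body": {"plan": "0 0 0 0 -0.005 0.002 1;0 0 0 0 -0.0093 0.0031 1;0 0 0 0 -0.0093 0.0031 1;0 0 0 0 -0.0093 0.0031 1"}}

```text
time_s: 21.72
position: [640.0, -253.1, 24.4]
ee_rot: [[0.037, 0.999, 0.007], [0.999, -0.037, -0.002], [-0.001, 0.007, -1.0]]
contact_force: [5.6, 2.6, 5.6]
width: 13.6
grasp_force: 58.8
```

Emit:
{"method": "move_arm", "body": {"plan": "0 0 0 0 -0.0068 0.0015 1;0 0 0 0 -0.0068 0.0015 1;0 0 0 0 -0.0068 0.0015 1;0 0 0 0 -0.0068 0.0015 1"}}

```text
time_s: 22.05
position: [637.1, -253.0, 23.6]
ee_rot: [[0.037, 0.999, 0.008], [0.999, -0.037, -0.002], [-0.002, 0.008, -1.0]]
contact_force: [7.7, 2.8, 4.2]
width: 13.8
grasp_force: 58.7
```

Emit:
{"method": "move_arm", "body": {"plan": "0 0 0 0 -0.008 0.001 1;0 0 0 0 -0.0139 0.0012 1;0 0 0 0 -0.0139 0.0012 1;0 0 0 0 -0.0139 0.0012 1"}}

```text
time_s: 22.38
position: [630.5, -252.7, 22.6]
ee_rot: [[0.037, 0.999, 0.008], [0.999, -0.037, -0.002], [-0.002, 0.008, -1.0]]
contact_force: [9.4, 1.7, 0.8]
width: 13.7
grasp_force: 58.6
```

```bash
python3 - <<'E'
from h import *
c=grab('top');red=lambda P,h:((h[...,0]<6)|(h[...,0]>174))&(h[...,1]>130)
rects(c,20,60,lambda P,h:red(P,h)&(P[...,0]>570)&(P[...,0]<680)&(P[...,1]<-180)&(P[...,1]>-330),5)
c=grab('scene');rects(c,20,60,lambda P,h:red(P,h)&(P[...,0]>570)&(P[...,0]<680)&(P[...,1]<-180)&(P[...,1]>-330),5)
go((640.5,-250,60,-2.1))
c=grab('wrist');save(c['im'],'w6.png')
E
```

```text
[401. 174.] 7 [ 632.6 -237.    41.6] [array([ 631.3, -237.3]), array([ 3.6, 11.9]), np.float64(0.5)] [399 174   5   2]
[252. 223.] 53 [ 638.4 -221.6   38.7] [array([ 636.7, -221.8]), array([50.1, 15.7]), np.float64(78.5)] [245 219  15   7]
t 22.5 at [ 630.5 -252.7   22.6] -2.14 w 13.9 F [9.3 0.8 0.8]
-> (640.5, -250, 60, -2.1) n 1
  0 0 -0.0001 0.0062 0.0199 -0.0748   rows 0.9
```

View pics/w6.png

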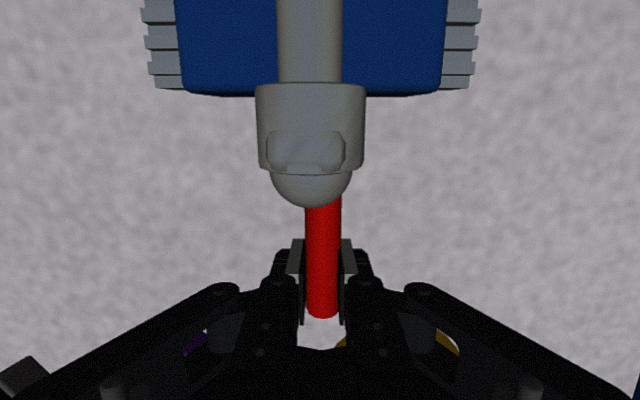

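Emit:
{"method": "move_arm", "body": {"plan": "0 0 0 0 0.003 0 1;0 0 0 0 0.003 0 1;0 0 0 0 0.003 0 1"}}

```text
time_s: 22.78
position: [630.7, -252.7, 22.4]
ee_rot: [[0.037, 0.999, 0.005], [0.999, -0.037, -0.001], [-0.001, 0.006, -1.0]]
contact_force: [6.0, 1.1, 3.5]
width: 13.8
grasp_force: 58.9
```

Emit:
{"method": "move_arm", "body": {"plan": "0 0 0 0 0.003 0 1;0 0 0 0 0.003 0 1;0 0 0 0 0.003 0 1"}}

```text
time_s: 23.03
position: [631.1, -252.6, 22.3]
ee_rot: [[0.037, 0.999, 0.003], [0.999, -0.037, -0.001], [-0.001, 0.003, -1.0]]
contact_force: [3.8, 1.5, 4.7]
width: 13.6
grasp_force: 59.0
```

Emit:
{"method": "move_arm", "body": {"plan": "0 0 0 0 0.003 0 1;0 0 0 0 0.003 0 1;0 0 0 0 0.003 0 1"}}

```text
time_s: 23.28
position: [632.1, -252.6, 22.3]
ee_rot: [[0.037, 0.999, 0.002], [0.999, -0.037, -0.001], [-0.001, 0.002, -1.0]]
contact_force: [1.7, 1.7, 7.6]
width: 13.6
grasp_force: 59.2
```

Emit:
{"method": "move_arm", "body": {"plan": "0 0 0 0 -0.009 0 1;0 0 0 0 -0.017 -0.001 1;0 0 0 0 -0.022 -0.001 1;0 0 0 0 -0.022 -0.001 1;0 0 0 0 -0.022 -0.001 1"}}

```text
time_s: 23.7
position: [623.5, -252.5, 22.6]
ee_rot: [[0.037, 0.999, 0.007], [0.999, -0.037, -0.002], [-0.001, 0.007, -1.0]]
contact_force: [11.8, 1.7, -1.1]
width: 13.8
grasp_force: 58.8
```

Emit:
{"method": "move_arm", "body": {"plan": "0 0 0 0 -0.004 -0.001 1;0 0 0 0 -0.009 -0.002 1;0 0 0 0 -0.009 -0.002 1;0 0 0 0 -0.009 -0.002 1;0 0 0 0 -0.009 -0.002 1"}}

```text
time_s: 24.12
position: [619.1, -252.3, 23.3]
ee_rot: [[0.038, 0.999, 0.007], [0.999, -0.038, -0.002], [-0.001, 0.007, -1.0]]
contact_force: [11.4, 1.4, -1.7]
width: 13.7
grasp_force: 58.6
```

Emit:
{"method": "move_arm", "body": {"plan": "0 0 0 0 0.003 0 1;0 0 0 0 0.006 0 1;0 0 0 0 0.006 0 1"}}

```text
time_s: 24.37
position: [620.2, -252.3, 22.9]
ee_rot: [[0.037, 0.999, 0.003], [0.999, -0.037, -0.001], [-0.001, 0.003, -1.0]]
contact_force: [5.8, 1.0, 0.4]
width: 13.8
grasp_force: 58.9
```

Emit:
{"method": "move_arm", "body": {"plan": "0 0 0 0 0.003 0 1;0 0 0 0 0.003 0 1;0 0 0 0 0.003 0 1"}}

```text
time_s: 24.62
position: [621.2, -252.3, 22.8]
ee_rot: [[0.037, 0.999, 0.002], [0.999, -0.037, -0.0], [-0.0, 0.002, -1.0]]
contact_force: [5.8, 0.1, -0.1]
width: 13.8
grasp_force: 58.9
```

Emit:
{"method": "move_arm", "body": {"plan": "0 0 0 0 0.002 0 1;0 0 0 0 0.002 0 1;0 0 0 0 0.002 0 1"}}

```text
time_s: 24.87
position: [621.8, -252.3, 22.8]
ee_rot: [[0.037, 0.999, 0.001], [0.999, -0.037, -0.0], [-0.0, 0.001, -1.0]]
contact_force: [4.9, -0.3, 0.2]
width: 13.9
grasp_force: 58.9
```

Emit:
{"method": "move_arm", "body": {"plan": "0 0 0 0 0.002 0 1;0 0 0 0 0.002 0 1;0 0 0 0 0.002 0 1"}}

```text
time_s: 25.12
position: [622.3, -252.3, 22.7]
ee_rot: [[0.037, 0.999, 0.001], [0.999, -0.037, -0.0], [-0.0, 0.001, -1.0]]
contact_force: [5.2, -0.4, -0.8]
width: 14.0
grasp_force: 58.8
```

Emit:
{"method": "move_arm", "body": {"plan": "0 0 0 0 0.003 0 1;0 0 0 0 0.006 0 1;0 0 0 0 0.006 0 1;0 0 0 0 0.006 0 1"}}

```text
time_s: 25.45
position: [625.0, -252.4, 22.6]
ee_rot: [[0.037, 0.999, -0.0], [0.999, -0.037, -0.0], [-0.0, -0.0, -1.0]]
contact_force: [4.7, -0.9, -2.3]
width: 13.4
grasp_force: 58.7
```

Emit:
{"method": "move_arm", "body": {"plan": "0 0 0 0 0.003 0 1;0 0 0 0 0.006 0 1;0 0 0 0 0.006 0 1;0 0 0 0 0.006 0 1"}}

```text
time_s: 25.78
position: [628.0, -252.5, 22.6]
ee_rot: [[0.037, 0.999, -0.0], [0.999, -0.037, -0.0], [-0.0, -0.0, -1.0]]
contact_force: [2.8, -2.4, -2.2]
width: 14.0
grasp_force: 58.6
```

Emit:
{"method": "move_arm", "body": {"plan": "0 0 0 0 0.003 0 1;0 0 0 0 0.006 0 1;0 0 0 0 0.006 0 1;0 0 0 0 0.006 0 1"}}

```text
time_s: 26.12
position: [631.1, -252.7, 22.8]
ee_rot: [[0.037, 0.999, 0.0], [0.999, -0.037, -0.0], [-0.0, 0.0, -1.0]]
contact_force: [2.9, -1.7, -2.6]
width: 13.7
grasp_force: 58.6
```

Emit:
{"method": "move_arm", "body": {"plan": "0 0 0 0 0.003 0 1;0 0 0 0 0.006 0 1;0 0 0 0 0.006 0 1;0 0 0 0 0.006 0 1"}}

```text
time_s: 26.45
position: [634.3, -252.7, 23.1]
ee_rot: [[0.037, 0.999, 0.001], [0.999, -0.037, -0.0], [-0.0, 0.001, -1.0]]
contact_force: [1.5, -1.7, 0.3]
width: 13.5
grasp_force: 58.9
```

Emit:
{"method": "move_arm", "body": {"plan": "0 0 0 0 0.003 0 1;0 0 0 0 0.006 0 1;0 0 0 0 0.006 0 1;0 0 0 0 0.006 0 1"}}

```text
time_s: 26.78
position: [637.3, -252.8, 23.4]
ee_rot: [[0.037, 0.999, 0.001], [0.999, -0.037, -0.0], [-0.0, 0.001, -1.0]]
contact_force: [0.1, -1.4, 5.1]
width: 13.7
grasp_force: 59.4
```

Emit:
{"method": "move_arm", "body": {"plan": "0 0 0 0 0 0 1;0 0 0 0 0 0 1;0 0 0 0 0 0 1;0 0 0 0 0 0 1"}}

```text
time_s: 27.12
position: [637.3, -252.8, 23.4]
ee_rot: [[0.037, 0.999, 0.001], [0.999, -0.037, -0.0], [-0.0, 0.001, -1.0]]
contact_force: [0.2, -0.7, 4.9]
width: 13.8
grasp_force: 59.4
```

Emit:
{"method": "move_arm", "body": {"plan": "0 0 0 0 -0.004 0.0007 1;0 0 0 0 -0.004 0.0007 1;0 0 0 0 -0.004 0.0007 1;0 0 0 0 -0.004 0.0007 1"}}

```text
time_s: 27.45
position: [637.0, -252.8, 23.5]
ee_rot: [[0.037, 0.999, 0.004], [0.999, -0.037, -0.001], [-0.001, 0.004, -1.0]]
contact_force: [4.1, 0.6, 3.7]
width: 13.5
grasp_force: 59.3
```

Emit:
{"method": "move_arm", "body": {"plan": "0 0 0 0 -0.004 0.0007 1;0 0 0 0 -0.004 0.0007 1;0 0 0 0 -0.004 0.0007 1;0 0 0 0 -0.004 0.0007 1"}}

```text
time_s: 27.78
position: [635.9, -252.9, 23.3]
ee_rot: [[0.037, 0.999, 0.006], [0.999, -0.037, -0.001], [-0.001, 0.006, -1.0]]
contact_force: [7.9, 0.1, 4.0]
width: 13.6
grasp_force: 59.3
```

Emit:
{"method": "move_arm", "body": {"plan": "0 0 0 0 -0.004 0.0007 1;0 0 0 0 -0.004 0.0007 1;0 0 0 0 -0.004 0.0007 1;0 0 0 0 -0.004 0.0007 1"}}

```text
time_s: 28.12
position: [634.2, -252.8, 23.0]
ee_rot: [[0.037, 0.999, 0.007], [0.999, -0.037, -0.002], [-0.001, 0.007, -1.0]]
contact_force: [8.1, -0.2, 2.7]
width: 13.3
grasp_force: 59.3
```

Emit:
{"method": "move_arm", "body": {"plan": "0 0 0 0 0.003 0 1;0 0 0 0 0.006 0 1;0 0 0 0 0.006 0 1;0 0 0 0 0.006 0 1"}}

```text
time_s: 28.45
position: [634.8, -252.6, 22.7]
ee_rot: [[0.037, 0.999, 0.002], [0.999, -0.037, -0.0], [-0.0, 0.002, -1.0]]
contact_force: [1.6, 1.2, 7.0]
width: 13.7
grasp_force: 59.7
```

Emit:
{"method": "move_arm", "body": {"plan": "0 0 0 0 0 0 0.6;0 0 0 0 0 0 0.2;0 0 0 0 0 0 -1;0 0 0 0 0 0 -1;0 0 0 0 0 0 -1"}}

```text
time_s: 28.87
position: [633.3, -252.2, 21.0]
ee_rot: [[0.037, 0.999, -0.002], [0.999, -0.037, 0.001], [0.001, -0.002, -1.0]]
contact_force: [-0.1, -0.1, -0.4]
width: 65.1
grasp_force: 0.0
```

Emit:
{"method": "move_arm", "body": {"plan": "0 0 0 -0.01 0 -0.01 -1;0 0 0 -0.02 0 -0.08 -1;0 0 0 -0.02 0 -0.16 -1;0 0 0 -0.02 0 -0.24 -1;0 0 0 -0.02 0 -0.3 -1"}}

```text
time_s: 29.28
position: [634.2, -263.6, 175.7]
ee_rot: [[0.037, 0.999, 0.003], [0.999, -0.037, -0.002], [-0.002, 0.003, -1.0]]
contact_force: [0.4, -0.4, -0.3]
width: 85.2
grasp_force: 0.0
```

Emit:
{"method": "move_arm", "body": {"plan": "0 0 0 0 0 -0.06 -1;0 0 0 0 0 -0.1 -1;0 0 0 0 0 -0.1 -1;0 0 0 0 0 -0.1 -1"}}

```text
time_s: 29.62
position: [634.1, -263.3, 223.7]
ee_rot: [[0.037, 0.999, 0.003], [0.999, -0.037, -0.002], [-0.002, 0.003, -1.0]]
contact_force: [0.3, 0.4, 0.2]
width: 85.3
grasp_force: 0.0
```

```bash
python3 - <<'E'
from h import *
red=lambda P,h:((h[...,0]<6)|(h[...,0]>174))&(h[...,1]>130)
org=lambda P,h:(h[...,0]>3)&(h[...,0]<17)&(h[...,1]>150)&(h[...,2]>80)&(h[...,0]>3)
c=grab('wrist')
print('handle');rects(c,25,60,lambda P,h:red(P,h)&(P[...,0]>570)&(P[...,0]<680)&(P[...,1]<-150),30)
print('coils');rects(c,50,70,org,20)
c=grab('top');rects(c,50,70,org,20)
go((470,-345,220,28))
E
```

```text
handle
[328. 153.] 988 [ 641.  -238.1   44.2] [array([ 640.9, -238. ]), array([73.7, 13.7]), np.float64(87.7)] [321 115  15  74]
coils
[240. 246.] 386 [ 547.2 -327.3   63.4] [array([ 547.2, -327.7]), array([25.8, 17.3]), np.float64(53.1)] [227 233  27  27]
[141. 266.] 404 [ 441.2 -346.6   63.4] [array([ 440.5, -347.3]), array([20.5, 26.5]), np.float64(28.9)] [127 254  29  26]
[243. 332.] 331 [ 539.5 -431.7   63.2] [array([ 539.4, -432.1]), array([28. , 18.5]), np.float64(70.7)] [233 321  21  23]
[321. 348.] 29 [ 626.  -456.1   63.3] [array([ 626.1, -455.6]), array([5.6, 9. ]), np.float64(81.8)] [317 345   9   5]
[483. 173.] 27 [ 626.3 -470.7   62.6] [array([ 627.3, -468.1]), array([12.3, 24.7]), np.float64(40.1)] [480 169   7   8]
[472. 203.] 64 [ 540.  -431.8   61.9] [array([ 539.9, -431.4]), array([28.5, 19.9]), np.float64(65.6)] [467 199  11   9]
[445. 238.] 64 [ 441.7 -346.4   61.5] [array([ 441.6, -346.8]), array([19.1, 27.1]), np.float64(27.3)] [441 234   9  10]
[257. 243.] 64 [438.1 183.4  62.1] [array([438.9, 183.1]), array([26.5, 18.6]), np.float64(70.9)] [252 239  10   9]
t 29.7 at [ 632.9 -262.5  220.4] -2.12 w 85.1 F [ 0.5  0.8 -0.2]
-> (470, -345, 220, 28) n 1
  0 0 -0.0837 -0.1770 -0.3195 0.0008   rows 4.4
```

```bash
python3 - <<'E'
from h import *
go((500,-310,225,-32),(441.3,-347,225,-61.5))
E
```

```text
t 29.7 at [ 632.9 -262.5  220.4] -2.12 w 85.1 F [ 0.5  0.8 -0.2]
-> (500, -310, 225, -32) n 1
  0 0 0.0830 -0.1049 -0.2621 -0.0092   rows 4.2
-> (441.3, -347, 225, -61.5) n 1
  0 0 0.0819 -0.1250 -0.0603 -0.0000   rows 4.1
```

Emit:
{"method": "move_arm", "body": {"plan": "0 0 0.018 -0.022 -0.054 0 -1;0 0 0.036 -0.044 -0.108 0 -1;0 0 0.054 -0.066 -0.164 -0.005 -1;0 0 0.072 -0.09 -0.22 -0.009 -1;0 0 0.083 -0.1049 -0.2621 -0.0092 -1"}}

```text
time_s: 30.13
position: [498.0, -310.4, 224.4]
ee_rot: [[0.535, 0.845, -0.003], [0.845, -0.535, 0.002], [-0.0, -0.004, -1.0]]
contact_force: [0.2, -0.1, -0.2]
width: 85.5
grasp_force: 0.0
```

Emit:
{"method": "move_arm", "body": {"plan": "0 0 0.018 -0.027 -0.013 0 -1;0 0 0.036 -0.054 -0.026 0 -1;0 0 0.054 -0.081 -0.039 0 -1;0 0 0.072 -0.108 -0.052 0 -1;0 0 0.0819 -0.125 -0.0603 0 -1"}}

```text
time_s: 30.55
position: [440.1, -347.2, 224.2]
ee_rot: [[0.882, 0.472, -0.003], [0.472, -0.882, 0.003], [-0.001, -0.004, -1.0]]
contact_force: [-0.2, -0.8, 0.1]
width: 85.4
grasp_force: 0.0
```

Emit:
{"method": "move_arm", "body": {"plan": "0 0 0 0 0 0 -1;0 0 0 0 0 0 -1;0 0 0 0 0 0 -1"}}

```text
time_s: 30.8
position: [442.1, -346.7, 225.3]
ee_rot: [[0.878, 0.479, -0.001], [0.479, -0.878, 0.002], [-0.0, -0.002, -1.0]]
contact_force: [0.9, -0.5, 0.6]
width: 85.3
grasp_force: 0.0
```

```bash
python3 - <<'E'
from h import *
c=grab('wrist');save(c['im'],'w7.png')
print('full tops');rects(c,57,67,mn=150)
go((441,-347,200,-61.5))
c=grab('top');rects(c,57,67,lambda P,h:(P[...,1]<-280)&(P[...,0]<700)&(P[...,1]>-500)&(P[...,0]>380),mn=50)
E
```

```text
full tops
[359.  70.] 1436 [ 546.8 -327.2   62.9] [array([ 547.2, -327.7]), array([37.8, 29.7]), np.float64(53.1)] [337  44  44  52]
[537.  66.] 1515 [ 626.6 -465.4   62.5] [array([ 627.9, -467.2]), array([29.7, 40.5]), np.float64(37.8)] [514  46  47  41]
[449. 134.] 1293 [ 539.1 -430.2   62.5] [array([ 539.4, -431.4]), array([38.7, 30. ]), np.float64(70.7)] [426 110  47  48]
[322. 180.] 1151 [ 442.7 -346.9   62.8] [array([ 442.2, -347.2]), array([29.3, 37.7]), np.float64(29.2)] [303 166  39  30]
t 30.9 at [ 442.4 -346.7  225.6] -61.35 w 86.0 F [ 0.1 -0.3 -0.2]
-> (441, -347, 200, -61.5) n 1
  0 0 0.0004 -0.0028 -0.0008 0.0512   rows 0.6
[481. 172.] 131 [ 629.4 -463.6   61.2] [array([ 629.3, -464.7]), array([30.1, 39.6]), np.float64(37.9)] [473 165  16  15]
[435. 201.] 133 [ 548.1 -326.8   61.4] [array([ 548.2, -326.9]), array([38.1, 30.1]), np.float64(53.7)] [428 194  16  15]
[471. 203.] 135 [ 540.  -429.    61.3] [array([ 540.8, -429.6]), array([38.7, 29.9]), np.float64(70.4)] [464 197  15  13]
[443. 237.] 97 [ 444.9 -342.9   61. ] [array([ 445.3, -344.6]), array([22. , 36.9]), np.float64(28.8)] [437 231  14  13]
```

View pics/w7.png

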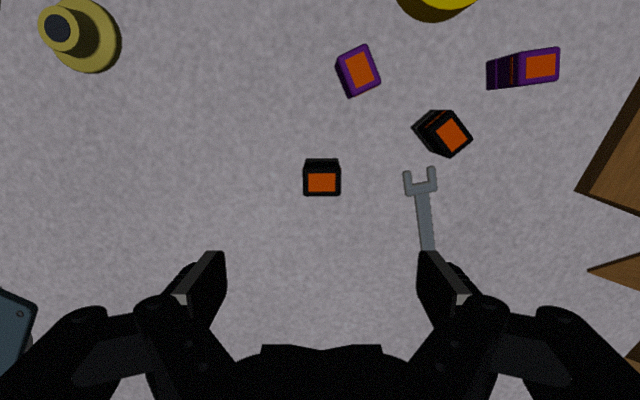

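Emit:
{"method": "move_arm", "body": {"plan": "0 0 -0.0015 0 0.001 0.08 -1;0 0 -0.0015 0 0.001 0.16 -1;0 0 -0.0015 0 0.001 0.24 -1;0 0 -0.0015 0 0.001 0.28 -1;0 0 -0.0015 0 0.001 0.28 -1"}}

```text
time_s: 31.32
position: [440.1, -344.2, 81.1]
ee_rot: [[0.873, 0.487, -0.007], [0.487, -0.873, 0.008], [-0.002, -0.01, -1.0]]
contact_force: [-0.2, 0.3, 0.6]
width: 85.5
grasp_force: 0.0
```

Emit:
{"method": "move_arm", "body": {"plan": "0 0 0 0 0 0.06 -1;0 0 0 0 0 0.11 -1;0 0 0 0 0 0.11 -1;0 0 0 0 0 0.11 -1;0 0 0 0 0 0.11 -1"}}

```text
time_s: 31.73
position: [443.6, -348.7, 33.4]
ee_rot: [[0.874, 0.486, 0.002], [0.486, -0.874, -0.002], [0.001, 0.003, -1.0]]
contact_force: [-0.8, -0.7, -0.7]
width: 85.6
grasp_force: 0.0
```

```bash
python3 - <<'E'
from h import *
c=grab('wrist');rects(c,55,67,mn=150)
go((442.2,-347.2,30,-60.8))
E
```

```text
[422.  31.] 6177 [ 539.7 -333.1   62.8] [array([ 543.7, -332. ]), array([27.6, 30. ]), np.float64(52.6)] [366   0 113  78]
[615. 175.] 5040 [ 534.  -420.9   62. ] [array([ 533.3, -424. ]), array([45.8, 23.8]), np.float64(36.4)] [572 114  68 120]
[315. 280.] 6527 [ 444.3 -346.1   62.8] [array([ 441.9, -347.3]), array([30.3, 38.2]), np.float64(29.1)] [268 244  95  73]
[433. 276.] 869 [ 469.6 -386.3   61.4] [array([ 465.4, -387.2]), array([14.3, 22.7]), np.float64(81.8)] [419 253  50  63]
[209. 277.] 868 [ 423.8 -308.7   61.4] [array([ 422.5, -310. ]), array([22.6, 14.9]), np.float64(68.3)] [176 254  48  62]
t 31.8 at [ 443.7 -349.    33.7] -60.9 w 85.6 F [ 0.2 -1.4 -1. ]
-> (442.2, -347.2, 30, -60.8) n 1
  0 0 -0.0003 -0.0009 -0.0046 0.0074   rows 0.1
```

Emit:
{"method": "move_arm", "body": {"plan": "0 0 0 0 -0.004 0.005 -1;0 0 0 0 -0.004 0.005 -1;0 0 0 0 -0.004 0.005 0;0 0 0 0 -0.004 0.005 1;0 0 0 0 -0.004 0.005 1"}}

```text
time_s: 32.2
position: [441.5, -346.1, 29.2]
ee_rot: [[0.874, 0.486, 0.0], [0.486, -0.874, -0.0], [0.0, 0.001, -1.0]]
contact_force: [-0.2, 0.2, 0.6]
width: 51.5
grasp_force: 0.0
```

Emit:
{"method": "move_arm", "body": {"plan": "0 0 0 0 0 0 1;0 0 0 0 0 0 1;0 0 0 0 0 0 1;0 0 0 0 0 0 1;0 0 0 0 0 0 1"}}

```text
time_s: 32.62
position: [441.5, -346.2, 29.2]
ee_rot: [[0.874, 0.486, 0.0], [0.486, -0.874, -0.001], [0.0, 0.001, -1.0]]
contact_force: [0.7, 0.3, 4.4]
width: 37.3
grasp_force: 60.9
```

```bash
python3 - <<'E'
from h import *
c=grab('wrist');rects(c,55,68,lambda P,h:(h[...,0]>3)&(h[...,0]<17)&(h[...,1]>150)&(h[...,2]>80),mn=150)
go((442.2,-347.2,200,-60.9),(540,-150,235,-76),(632,60,235,-92.1))
E
```

```text
[442.  18.] 2252 [ 542.1 -333.3   63.4] [array([ 544.1, -332.7]), array([14.5, 18.9]), np.float64(53.3)] [409   0  71  48]
[321. 292.] 2787 [ 441.2 -346.7   63.5] [array([ 440.9, -346.8]), array([19.2, 26.6]), np.float64(29.4)] [287 271  69  42]
t 32.7 at [ 441.5 -346.2   29.2] -60.93 w 37.2 F [-1.1 -0.7  4.9]
-> (442.2, -347.2, 200, -60.9) n 1
  0 0 -0.0001 0.0002 0.0024 -0.3416   rows 4.1
-> (540, -150, 235, -76) n 2
  0 0 0.0210 0.1814 -0.1247 -0.0350   rows 2.7
  0 0 0.0210 0.1634 -0.1475 -0.0350   rows 2.7
-> (632, 60, 235, -92.1) n 2
  0 0 0.0224 0.1401 -0.1815 -0.0000   rows 2.7
  0 0 0.0224 0.1133 -0.1993 -0.0000   rows 2.7
```

Emit:
{"method": "move_arm", "body": {"plan": "0 0 0 0 0 -0.05 1;0 0 0 0 0 -0.12 1;0 0 0 0 0 -0.2 1;0 0 0 0 0 -0.28 1;0 0 0 0 0 -0.36 1"}}

```text
time_s: 33.08
position: [440.7, -345.1, 209.6]
ee_rot: [[0.874, 0.486, -0.002], [0.486, -0.874, 0.002], [-0.0, -0.002, -1.0]]
contact_force: [1.0, -0.6, -1.0]
width: 37.3
grasp_force: 60.5
```

Emit:
{"method": "move_arm", "body": {"plan": "0 0 0.005 0.045 -0.031 -0.009 1;0 0 0.01 0.09 -0.062 -0.018 1;0 0 0.015 0.135 -0.093 -0.027 1;0 0 0.021 0.1814 -0.1247 -0.035 1"}}

```text
time_s: 33.42
position: [490.2, -246.3, 226.0]
ee_rot: [[0.931, 0.364, -0.001], [0.364, -0.931, 0.001], [-0.001, -0.001, -1.0]]
contact_force: [0.1, -0.3, -1.6]
width: 37.1
grasp_force: 60.8
```

Emit:
{"method": "move_arm", "body": {"plan": "0 0 0.005 0.04 -0.037 -0.009 1;0 0 0.01 0.08 -0.074 -0.018 1;0 0 0.015 0.12 -0.11 -0.027 1;0 0 0.021 0.1634 -0.1475 -0.035 1"}}

```text
time_s: 33.75
position: [539.1, -147.5, 243.2]
ee_rot: [[0.971, 0.239, -0.002], [0.239, -0.971, 0.001], [-0.002, -0.001, -1.0]]
contact_force: [1.1, 0.3, -1.3]
width: 37.5
grasp_force: 60.8
```

Emit:
{"method": "move_arm", "body": {"plan": "0 0 0.006 0.035 -0.045 0 1;0 0 0.012 0.07 -0.09 0 1;0 0 0.018 0.105 -0.135 0 1;0 0 0.0224 0.1401 -0.1815 0 1"}}

```text
time_s: 34.08
position: [585.3, -42.4, 242.8]
ee_rot: [[0.995, 0.101, -0.002], [0.101, -0.995, 0.0], [-0.002, -0.001, -1.0]]
contact_force: [0.5, -0.4, -0.7]
width: 37.0
grasp_force: 60.7
```

Emit:
{"method": "move_arm", "body": {"plan": "0 0 0.006 0.028 -0.05 0 1;0 0 0.012 0.056 -0.1 0 1;0 0 0.018 0.084 -0.15 0 1;0 0 0.0224 0.1133 -0.1993 0 1;0 0 0.0224 0.1133 -0.1993 0 1"}}

```text
time_s: 34.5
position: [632.4, 66.2, 242.3]
ee_rot: [[0.999, -0.035, -0.001], [-0.035, -0.999, 0.003], [-0.001, -0.003, -1.0]]
contact_force: [-0.6, 0.0, -2.5]
width: 37.3
grasp_force: 60.8
```

Emit:
{"method": "move_arm", "body": {"plan": "0 0 0 0 0 0 1;0 0 0 0 0 0 1;0 0 0 0 0 0 1;0 0 0 0 0 0 1;0 0 0 0 0 0 1"}}

```text
time_s: 34.92
position: [631.4, 60.0, 243.9]
ee_rot: [[0.999, -0.04, -0.0], [-0.04, -0.999, -0.0], [-0.0, 0.0, -1.0]]
contact_force: [-0.6, -0.6, -1.1]
width: 37.0
grasp_force: 60.8
```

```bash
python3 - <<'E'
from h import *
go((632,60,235,-92.1))
c=grab('wrist');save(c['im'],'w8.png')
rects(c,108,117,lambda P,h:(abs(P[...,0]-637)<120)&(abs(P[...,1]-68)<50)&(h[...,1]<90))
c=grab('top');rects(c,107,117,lambda P,h:(abs(P[...,0]-637)<120)&(abs(P[...,1]-68)<50)&(h[...,1]<70),30)
E
```

```text
t 34.9 at [631.4  60.  243.9] -92.26 w 37.0 F [-0.6 -0.6 -1.1]
-> (632, 60, 235, -92.1) n 1
  0 0 -0.0005 0.0012 -0.0001 0.0179   rows 0.2
[307. 138.] 4500 [678.5  70.6 112.5] [array([656.4,  69.4]), array([ 56.2, 144. ]), np.float64(87.9)] [272  72  70 168]
[288. 184.] 195 [596.5  94.  111.2] [array([599. ,  86.3]), array([ 32.4, 106.5]), np.float64(84.7)] [284 164  13  39]
```

View pics/w8.png

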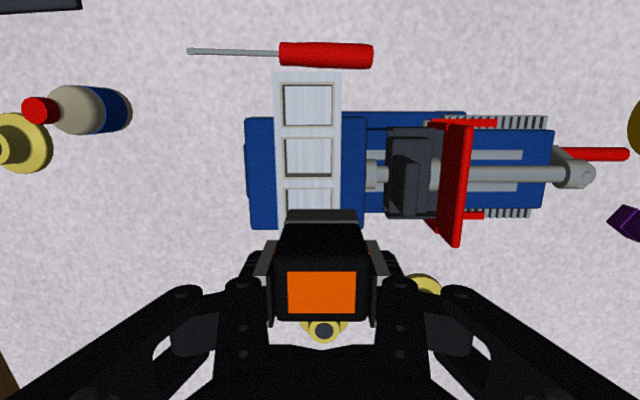

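```bash
cat >> h.py <<'E'
def holes(c,ztop=112.4):
    P=cloud(c);m=((abs(P[...,2]-ztop)<2.5)&(abs(P[...,0]-637)<110)&(abs(P[...,1]-70)<40)).astype(np.uint8)
    m=cv2.morphologyEx(m,cv2.MORPH_CLOSE,np.ones((2,2),np.uint8))
    cs,hi=cv2.findContours(m,cv2.RETR_CCOMP,cv2.CHAIN_APPROX_NONE)
    for k,h in zip(cs,hi[0]):
        if h[3]>=0 and cv2.contourArea(k)>150:
            q=atz(c,k[:,0,0],k[:,0,1],ztop)
            r=cv2.minAreaRect(q[:,:2].astype(np.float32));print('hole',k[:,0].mean(0).round(0),[np.round(v,1) for v in r])
def held(c,zlo=150):
    s=status.state();P=cloud(c);h=cv2.cvtColor(c['im'],cv2.COLOR_RGB2HSV).astype(int)
    m=(h[...,0]>3)&(h[...,0]<17)&(h[...,1]>150)&(h[...,2]>80)&(P[...,2]>zlo)
    q=P[m];r=cv2.minAreaRect(q[:,:2].astype(np.float32));R=np.array(s['ee_rot']);d=R.T@(np.r_[r[0],np.median(q[:,2])]-s['position'])
    print('held',np.round(r[0],1),np.round(r[1],1),round(r[2],1),'z',np.median(q[:,2]).round(1),'tool-frame',d.round(1))
E
python3 - <<'E'
from h import *
c=grab('wrist');holes(c);held(c)
go((702.4,67.7,170,-92.1))
E
```

```text
hole [310. 158.] [array([657.8,  68.3]), array([42.3, 34.6]), np.float64(87.7)]
hole [309. 105.] [array([702.1,  66.8]), array([42.2, 34.1]), np.float64(87.7)]
held [656.7  51.2] [31.2 79.2] 75.3 z 278.4 tool-frame [ 25.6   8.2 -34.4]
t 35.1 at [631.5  60.4 244. ] -92.24 w 37.6 F [ 1.6 -0.7 -1.8]
-> (702.4, 67.7, 170, -92.1) n 1
  0 0 -0.0004 0.1412 -0.0201 0.1480   rows 2.5
```

```bash
python3 - <<'E'
s=open('h.py').read()
s=s.replace("&(P[...,2]>zlo)\n    q=P[m]","&(P[...,2]>zlo)\n    k,l,st,_=cv2.connectedComponentsWithStats(m.astype(np.uint8)); m=l==1+st[1:,4].argmax()\n    q=P[m]")
open('h.py','w').write(s)
from h import *
c=grab('wrist');held(c)
E
```

```text
held [659.6  58.2] [26.8 78.7] 87.7 z 278.3 tool-frame [ 28.2   1.2 -34.3]
```

Emit:
{"method": "move_arm", "body": {"plan": "0 0 0 0.05 -0.007 0 1;0 0 0 0.1 -0.014 0.03 1;0 0 0 0.1412 -0.0135 0.07 1;0 0 0 0.1412 -0.0135 0.12 1;0 0 0 0.1412 -0.0135 0.14 1"}}

```text
time_s: 35.53
position: [701.4, 64.9, 169.4]
ee_rot: [[0.999, -0.038, -0.006], [-0.038, -0.999, 0.0], [-0.006, -0.0, -1.0]]
contact_force: [-1.2, 0.1, -2.9]
width: 37.4
grasp_force: 60.8
```

Emit:
{"method": "move_arm", "body": {"plan": "0 0 0 0 0 0 1;0 0 0 0 0 0 1;0 0 0 0 0 0 1;0 0 0 0 0 0 1;0 0 0 0 0 0 1"}}

```text
time_s: 35.95
position: [703.0, 65.1, 176.1]
ee_rot: [[0.999, -0.038, 0.003], [-0.038, -0.999, -0.0], [0.003, 0.0, -1.0]]
contact_force: [0.6, -0.2, -1.8]
width: 37.2
grasp_force: 60.8
```

```bash
python3 - <<'E'
from h import *
c=grab('wrist');held(c);holes(c)
go((703,67.2,150,-92.1))
E
```

```text
held [731.1  63.2] [26.7 77.9] 88.2 z 210.4 tool-frame [ 28.4   0.8 -34.6]
t 36.0 at [702.8  65.1 175.7] -92.18 w 37.3 F [ 0.6 -0.  -2. ]
-> (703, 67.2, 150, -92.1) n 1
  0 0 -0.0002 0.0002 -0.0041 0.0515   rows 0.6
```

```bash
sed -i "s/    q=P\[m\];r=/    q=P[m\&(abs(P[...,2]-s['position'][2]-34.5)<4)];r=/" h.py; python3 - <<'E'
from h import *
c=grab('wrist');held(c)
E
```

```text
held [701.8  64.1] [26.6 20.3] 88.0 z 210.0 tool-frame [ -0.8   1.1 -34.7]
```

Emit:
{"method": "move_arm", "body": {"plan": "0 0 0 0 -0.0055 0.02 1;0 0 0 0 -0.0055 0.035 1;0 0 0 0 -0.0055 0.035 1;0 0 0 0 -0.0055 0.035 1;0 0 0 0 -0.0055 0.035 1"}}

```text
time_s: 36.47
position: [702.3, 67.9, 155.9]
ee_rot: [[0.999, -0.038, -0.001], [-0.038, -0.999, -0.0], [-0.001, 0.0, -1.0]]
contact_force: [-0.4, 0.4, -0.3]
width: 37.2
grasp_force: 60.8
```

Emit:
{"method": "move_arm", "body": {"plan": "0 0 0 0.0014 -0.0008 0.012 1;0 0 0 0.0014 -0.0008 0.024 1;0 0 0 0.0014 -0.0008 0.036 1;0 0 0 0.0014 -0.0008 0.036 1;0 0 0 0.0014 -0.0008 0.036 1"}}

```text
time_s: 36.88
position: [702.7, 68.2, 137.4]
ee_rot: [[0.999, -0.038, -0.002], [-0.038, -0.999, 0.0], [-0.002, -0.0, -1.0]]
contact_force: [-0.2, 0.3, -1.5]
width: 36.7
grasp_force: 60.8
```

Emit:
{"method": "move_arm", "body": {"plan": "0 0 0 0 0 0.008 1;0 0 0 0 0 0.016 1;0 0 0 0 0 0.016 1;0 0 0 0 0 0.016 1"}}

```text
time_s: 37.22
position: [703.0, 68.2, 130.0]
ee_rot: [[0.999, -0.038, -0.001], [-0.038, -0.999, 0.0], [-0.001, 0.0, -1.0]]
contact_force: [-0.6, 0.5, -1.6]
width: 37.3
grasp_force: 60.8
```

Emit:
{"method": "move_arm", "body": {"plan": "0 0 0 0 0 0.008 1;0 0 0 0 0 0.016 1;0 0 0 0 0 0.022 1;0 0 0 0 0 0.022 1;0 0 0 0 0 0.022 1"}}

```text
time_s: 37.63
position: [703.2, 68.2, 119.3]
ee_rot: [[0.999, -0.038, 0.0], [-0.038, -0.999, -0.0], [0.0, 0.0, -1.0]]
contact_force: [-0.6, -0.1, -1.3]
width: 37.2
grasp_force: 60.9
```

Emit:
{"method": "move_arm", "body": {"plan": "0 0 0 0 0 0.004 1;0 0 0 0 0 0.008 1;0 0 0 0 0 0.008 1;0 0 0 0 0 0.008 1"}}

```text
time_s: 37.97
position: [703.4, 68.2, 119.2]
ee_rot: [[0.999, -0.038, 0.002], [-0.038, -0.999, -0.0], [0.002, 0.0, -1.0]]
contact_force: [-7.0, -1.1, 16.1]
width: 37.2
grasp_force: 63.0
```

Emit:
{"method": "move_arm", "body": {"plan": "0 0 0 0 0 -0.004 0.3;0 0 0 0 0 -0.004 0;0 0 0 0 0 -0.004 -0.4;0 0 0 0 0 -0.004 -0.6;0 0 0 0 0 -0.004 -0.6"}}

```text
time_s: 38.38
position: [703.1, 68.2, 116.7]
ee_rot: [[0.999, -0.038, -0.001], [-0.038, -0.999, 0.0], [-0.001, -0.0, -1.0]]
contact_force: [-0.6, 0.5, 0.3]
width: 68.5
grasp_force: 0.0
```

Emit:
{"method": "move_arm", "body": {"plan": "0 0 0 0 0 -0.05 -0.6;0 0 0 0 0 -0.12 -0.6;0 0 0 0 0 -0.19 -1;0 0 0 0 0 -0.23 -1;0 0 0 0 0 -0.23 -1"}}

```text
time_s: 38.8
position: [705.9, 68.1, 238.9]
ee_rot: [[0.999, -0.038, 0.011], [-0.038, -0.999, -0.001], [0.011, 0.0, -1.0]]
contact_force: [0.3, -0.1, 0.4]
width: 85.2
grasp_force: 0.0
```

```bash
python3 - <<'E'
from h import *
c=grab('wrist')
print('coil');rects(c,140,165,lambda P,h:(P[...,0]>640)&(abs(P[...,1]-68)<40),100)
c=grab('top');rects(c,140,165,lambda P,h:(P[...,0]>640)&(abs(P[...,1]-68)<40),30)
rects(c,57,67,lambda P,h:(P[...,1]<-280)&(P[...,0]<700)&(P[...,1]>-500)&(P[...,0]>380),mn=50)
go((600,-230,235,-100),(539.6,-431.6,225,-109.4))
E
```

```text
coil
[322. 205.] 2014 [705.5  66.8 152.8] [array([703.6,  67. ]), array([37.6, 29.8]), np.float64(87.9)] [297 185  50  41]
[289. 143.] 46 [701.1  81.5 150.8] [array([702.7,  81.6]), array([11.4, 26.6]), np.float64(88.8)] [287 138   5  11]
[481. 172.] 127 [ 629.4 -464.6   61. ] [array([ 628.9, -464.4]), array([29.9, 39.2]), np.float64(36.3)] [473 165  16  15]
[435. 201.] 133 [ 547.5 -327.1   61.5] [array([ 548. , -327.5]), array([37.7, 29.9]), np.float64(51.7)] [427 194  17  15]
[471. 203.] 136 [ 540.2 -428.5   61.7] [array([ 540.7, -429. ]), array([37.8, 29.6]), np.float64(71.3)] [463 197  16  13]
t 38.9 at [703.7  68.2 233.2] -92.18 w 85.3 F [ 0.6  0.5 -0.6]
-> (600, -230, 235, -100) n 2
  0 0 0.0109 -0.0923 0.3020 -0.0018   rows 3.8
  0 0 0.0109 -0.0714 0.3076 -0.0018   rows 3.8
-> (539.6, -431.6, 225, -109.4) n 2
  0 0 0.0131 -0.0245 0.2090 0.0100   rows 2.5
  0 0 0.0131 -0.0073 0.2103 0.0100   rows 2.5
```

Emit:
{"method": "move_arm", "body": {"plan": "0 0 0.003 -0.023 0.075 0 -1;0 0 0.006 -0.046 0.15 0 -1;0 0 0.008 -0.069 0.225 0 -1;0 0 0.0109 -0.0923 0.302 -0.0018 -1"}}

```text
time_s: 39.23
position: [649.5, -81.4, 230.4]
ee_rot: [[0.994, -0.106, -0.004], [-0.106, -0.994, 0.001], [-0.005, -0.001, -1.0]]
contact_force: [0.4, -0.6, 0.1]
width: 85.3
grasp_force: 0.0
```

Emit:
{"method": "move_arm", "body": {"plan": "0 0 0.003 -0.018 0.077 0 -1;0 0 0.006 -0.036 0.154 0 -1;0 0 0.008 -0.054 0.23 0 -1;0 0 0.0109 -0.0714 0.3076 -0.0018 -1"}}

```text
time_s: 39.57
position: [597.6, -230.9, 231.5]
ee_rot: [[0.985, -0.175, -0.004], [-0.175, -0.985, 0.002], [-0.004, -0.002, -1.0]]
contact_force: [0.7, -0.7, -0.5]
width: 85.4
grasp_force: 0.0
```

Emit:
{"method": "move_arm", "body": {"plan": "0 0 0.004 -0.008 0.07 0.003 -1;0 0 0.008 -0.016 0.14 0.006 -1;0 0 0.0131 -0.0245 0.209 0.01 -1"}}

```text
time_s: 39.82
position: [567.6, -332.0, 226.7]
ee_rot: [[0.967, -0.256, -0.003], [-0.256, -0.967, 0.002], [-0.003, -0.002, -1.0]]
contact_force: [1.1, -0.1, -0.0]
width: 85.5
grasp_force: 0.0
```

Emit:
{"method": "move_arm", "body": {"plan": "0 0 0.004 -0.002 0.07 0.003 -1;0 0 0.008 -0.005 0.14 0.006 -1;0 0 0.0131 -0.0073 0.2103 0.01 -1;0 0 0.0131 -0.0073 0.2103 0.01 -1;0 0 0.0131 -0.0073 0.2103 0.01 -1"}}

```text
time_s: 40.23
position: [537.0, -433.0, 220.8]
ee_rot: [[0.942, -0.337, -0.003], [-0.337, -0.942, 0.004], [-0.004, -0.002, -1.0]]
contact_force: [0.8, 0.0, 0.5]
width: 85.1
grasp_force: 0.0
```

Emit:
{"method": "move_arm", "body": {"plan": "0 0 0 0 0 0 -1;0 0 0 0 0 0 -1;0 0 0 0 0 0 -1"}}

```text
time_s: 40.48
position: [539.5, -430.0, 223.8]
ee_rot: [[0.944, -0.331, -0.0], [-0.331, -0.944, 0.001], [-0.001, -0.001, -1.0]]
contact_force: [0.2, 0.2, -0.0]
width: 85.3
grasp_force: 0.0
```

```bash
python3 - <<'E'
from h import *
c=grab('wrist');save(c['im'],'w9.png')
print('full tops');rects(c,57,67,mn=150)
go((539.5,-431.4,80,-109.4))
E
```

```text
full tops
[608.  31.] 151 [ 583.1 -711.4   62.2] [array([ 583.4, -712.2]), array([ 1.4, 62.8]), np.float64(8.7)] [577  14  63  34]
[327.  76.] 1452 [ 627.9 -467.9   62.9] [array([ 627.9, -467.7]), array([30. , 37.5]), np.float64(36.2)] [303  50  49  53]
[ 18. 162.] 1309 [ 654.9 -156.3   59.1] [array([ 654.9, -153.9]), array([55.7, 32.4]), np.float64(87.0)] [  0 141  47  46]
[323. 179.] 1142 [ 540.9 -433.2   62.9] [array([ 539.9, -433.3]), array([37.1, 29.6]), np.float64(69.8)] [304 164  39  31]
[222. 206.] 1116 [ 548.4 -329.8   63. ] [array([ 547.8, -328.5]), array([38.3, 29.8]), np.float64(52.3)] [201 188  43  37]
[ 32. 215.] 2183 [ 603.2 -138.4   59.2] [array([ 605. , -134.4]), array([90.1, 34.2]), np.float64(87.9)] [  0 194  74  48]
[ 13. 245.] 217 [ 582.3 -103.1   61.1] [array([ 582.3, -100.3]), array([ 9.6, 30.9]), np.float64(0.5)] [  0 238  27  15]
t 40.5 at [ 539.6 -430.1  224.1] -109.35 w 85.7 F [ 0.2 -0.1 -0.3]
-> (539.5, -431.4, 80, -109.4) n 1
  0 0 0.0001 0.0007 0.0025 0.2883   rows 3.5
```

View pics/w9.png

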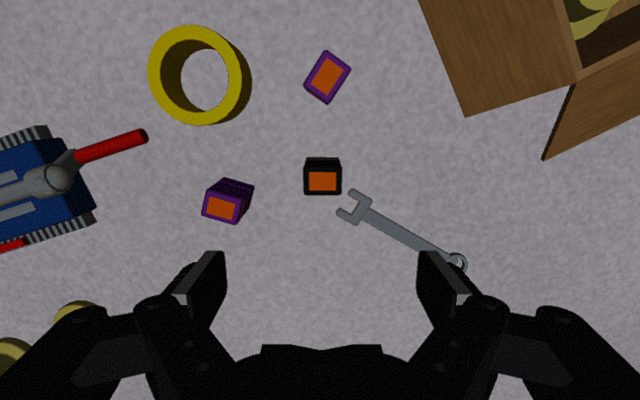

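Emit:
{"method": "move_arm", "body": {"plan": "0 0 0 0.001 0.0035 0.08 -1;0 0 0 0.001 0.0035 0.16 -1;0 0 0 0.001 0.0035 0.24 -1;0 0 0 0.001 0.0035 0.28 -1;0 0 0 0.001 0.0035 0.28 -1"}}

```text
time_s: 40.95
position: [536.5, -429.3, 77.9]
ee_rot: [[0.943, -0.332, -0.008], [-0.332, -0.943, 0.008], [-0.01, -0.005, -1.0]]
contact_force: [0.0, 0.7, -1.6]
width: 85.5
grasp_force: 0.0
```

Emit:
{"method": "move_arm", "body": {"plan": "0 0 0 0 0 0.06 -1;0 0 0 0 0 0.11 -1;0 0 0 0 0 0.11 -1;0 0 0 0 0 0.11 -1;0 0 0 0 0 0.11 -1"}}

```text
time_s: 41.37
position: [540.2, -434.3, 31.9]
ee_rot: [[0.943, -0.333, 0.002], [-0.333, -0.943, -0.003], [0.003, 0.002, -1.0]]
contact_force: [-0.5, -0.2, 0.6]
width: 85.4
grasp_force: 0.0
```

```bash
python3 - <<'E'
from h import *
c=grab('wrist');rects(c,57,67,lambda P,h:(abs(P[...,0]-540)<35)&(abs(P[...,1]+432)<35),mn=950)
go((539.8,-432.5,30,-109.9))
E
```

```text
[315. 284.] 6535 [ 542.4 -433.6   62.9] [array([ 539.9, -432.8]), array([38.3, 31. ]), np.float64(71.0)] [267 248  96  72]
t 41.4 at [ 540.4 -434.6   32.3] -109.44 w 85.7 F [-0.8 -0.7  0.5]
-> (539.8, -432.5, 30, -109.9) n 1
  0 0 0.0013 -0.0024 -0.0035 0.0046   rows 0.1
```

Emit:
{"method": "move_arm", "body": {"plan": "0 0 0 -0.0015 -0.003 0.005 -1;0 0 0 -0.0015 -0.003 0.005 -1;0 0 0 -0.0015 -0.003 0.005 0;0 0 0 -0.0015 -0.003 0.005 1;0 0 0 -0.0015 -0.003 0.005 1"}}

```text
time_s: 41.83
position: [538.7, -431.8, 27.0]
ee_rot: [[0.943, -0.333, 0.0], [-0.333, -0.943, -0.0], [0.0, 0.0, -1.0]]
contact_force: [0.0, 0.0, -0.8]
width: 51.5
grasp_force: 0.0
```

Emit:
{"method": "move_arm", "body": {"plan": "0 0 0 0 0 0 1;0 0 0 0 0 0 1;0 0 0 0 0 0 1;0 0 0 0 0 0 1;0 0 0 0 0 0 1"}}

```text
time_s: 42.25
position: [538.8, -432.0, 27.0]
ee_rot: [[0.943, -0.333, 0.0], [-0.333, -0.943, -0.001], [0.001, 0.0, -1.0]]
contact_force: [0.6, -0.7, 3.1]
width: 37.4
grasp_force: 60.7
```

Emit:
{"method": "move_arm", "body": {"plan": "0 0 0 0 0 -0.05 1;0 0 0 0 0 -0.12 1;0 0 0 0 0 -0.2 1;0 0 0 0 0 -0.28 1;0 0 0 0 0 -0.36 1"}}

```text
time_s: 42.67
position: [538.0, -431.0, 207.4]
ee_rot: [[0.943, -0.333, -0.002], [-0.333, -0.943, 0.002], [-0.002, -0.001, -1.0]]
contact_force: [0.1, -1.5, -2.2]
width: 37.3
grasp_force: 60.4
```

```bash
python3 - <<'E'
from h import *
go((600,-230,240,-100),(620,60,240,-92.1))
E
```

```text
t 42.7 at [ 538.  -431.   207.4] -109.46 w 37.3 F [ 0.1 -1.5 -2.2]
-> (600, -230, 240, -100) n 2
  0 0 -0.0131 -0.0085 -0.2102 -0.0326   rows 2.6
  0 0 -0.0131 0.0088 -0.2102 -0.0326   rows 2.6
-> (620, 60, 240, -92.1) n 2
  0 0 -0.0110 -0.0307 -0.2891 -0.0000   rows 3.5
  0 0 -0.0110 -0.0107 -0.2905 -0.0000   rows 3.5
```

Emit:
{"method": "move_arm", "body": {"plan": "0 0 -0.004 -0.003 -0.07 -0.011 1;0 0 -0.008 -0.006 -0.14 -0.022 1;0 0 -0.0131 -0.0085 -0.2102 -0.0326 1"}}

```text
time_s: 42.92
position: [569.4, -330.6, 223.4]
ee_rot: [[0.967, -0.255, 0.0], [-0.255, -0.967, 0.0], [0.0, -0.0, -1.0]]
contact_force: [0.5, 0.6, -1.9]
width: 37.3
grasp_force: 60.7
```

Emit:
{"method": "move_arm", "body": {"plan": "0 0 -0.004 0.003 -0.07 -0.011 1;0 0 -0.008 0.006 -0.14 -0.022 1;0 0 -0.0131 0.0088 -0.2102 -0.0326 1"}}

```text
time_s: 43.17
position: [600.4, -228.9, 238.7]
ee_rot: [[0.985, -0.173, -0.001], [-0.173, -0.985, 0.001], [-0.001, -0.001, -1.0]]
contact_force: [0.7, 0.2, -1.2]
width: 37.1
grasp_force: 60.7
```

Emit:
{"method": "move_arm", "body": {"plan": "0 0 -0.003 -0.008 -0.072 0 1;0 0 -0.006 -0.016 -0.144 0 1;0 0 -0.008 -0.024 -0.216 0 1;0 0 -0.011 -0.0307 -0.2891 0 1"}}

```text
time_s: 43.5
position: [610.0, -83.8, 238.5]
ee_rot: [[0.994, -0.105, -0.002], [-0.105, -0.994, 0.001], [-0.002, -0.0, -1.0]]
contact_force: [1.4, 0.5, -1.4]
width: 37.2
grasp_force: 60.6
```

Emit:
{"method": "move_arm", "body": {"plan": "0 0 -0.003 -0.003 -0.072 0 1;0 0 -0.006 -0.006 -0.144 0 1;0 0 -0.008 -0.009 -0.216 0 1;0 0 -0.011 -0.0107 -0.2905 0 1;0 0 -0.011 -0.0107 -0.2905 0 1"}}

```text
time_s: 43.92
position: [619.9, 66.6, 238.5]
ee_rot: [[1.0, -0.03, -0.001], [-0.03, -1.0, 0.004], [-0.002, -0.004, -1.0]]
contact_force: [-1.2, -1.1, -1.7]
width: 37.6
grasp_force: 60.9
```

Emit:
{"method": "move_arm", "body": {"plan": "0 0 0 -0.06 0 0 1;0 0 0 -0.12 0 0 1;0 0 0 -0.12 0 0 1;0 0 0 -0.12 0 0 1;0 0 0 -0.12 0 0 1"}}

```text
time_s: 44.33
position: [561.0, 61.4, 239.3]
ee_rot: [[0.999, -0.037, 0.001], [-0.037, -0.999, -0.0], [0.001, 0.0, -1.0]]
contact_force: [0.3, -0.6, -2.1]
width: 37.3
grasp_force: 60.9
```

```bash
python3 - <<'E'
from h import *
c=grab('wrist');save(c['im'],'w10.png');held(c);holes(c)
rects(c,108,117,lambda P,h:(abs(P[...,0]-637)<120)&(abs(P[...,1]-68)<50)&(h[...,1]<90))
go((614,70,170,-92.1))
E
```

```text
held [562.   60.3] [26.6 19.3] 89.1 z 275.9 tool-frame [  0.6   0.9 -36.5]
hole [308. 180.] [array([569.7,  71.7]), array([42. , 34.4]), np.float64(88.3)]
hole [307. 127.] [array([614.2,  70.2]), array([42.4, 34. ]), np.float64(86.6)]
hole [307.  71.] [array([657.8,  68.5]), array([42.3, 32.6]), np.float64(87.8)]
[305. 107.] 6695 [634.4  71.3 112.5] [array([626.6,  70.6]), array([ 56.3, 163.5]), np.float64(87.9)] [267   0  75 209]
[306.  29.] 138 [688.1  67.2 111.3] [array([688.6,  67.6]), array([37.5,  3. ]), np.float64(89.0)] [281  26  50   6]
t 44.4 at [561.5  61.2 239.4] -92.13 w 37.5 F [ 0.7  0.1 -1.4]
-> (614, 70, 170, -92.1) n 1
  0 0 -0.0001 0.1044 -0.0214 0.1388   rows 2.1
```

Emit:
{"method": "move_arm", "body": {"plan": "0 0 0 0.04 -0.012 0 1;0 0 0 0.08 -0.0236 0.03 1;0 0 0 0.1034 -0.0236 0.08 1;0 0 0 0.1034 -0.0236 0.13 1;0 0 0 0.1034 -0.0236 0.16 1"}}

```text
time_s: 44.8
position: [613.3, 71.0, 155.9]
ee_rot: [[0.999, -0.037, -0.003], [-0.037, -0.999, 0.0], [-0.003, -0.0, -1.0]]
contact_force: [-0.9, -0.2, -1.9]
width: 37.3
grasp_force: 60.9
```

Emit:
{"method": "move_arm", "body": {"plan": "0 0 0 0 0 0.01 1;0 0 0 0 0 0.02 1;0 0 0 0 0 0.02 1;0 0 0 0 0 0.02 1;0 0 0 0 0 0.02 1"}}

```text
time_s: 45.22
position: [613.8, 71.3, 150.8]
ee_rot: [[0.999, -0.037, 0.003], [-0.037, -0.999, -0.0], [0.003, 0.0, -1.0]]
contact_force: [0.2, -0.3, -2.4]
width: 37.2
grasp_force: 60.9
```

```bash
python3 - <<'E'
from h import *
c=grab('wrist');held(c)
go((613.6,71.1,130,-92.1))
E
```

```text
held [0. 0.] [0. 0.] 0.0 z nan tool-frame [nan nan nan]
t 45.3 at [613.8  71.3 150.8] -92.11 w 37.2 F [ 0.   0.3 -1.4]
-> (613.6, 71.1, 130, -92.1) n 1
  0 0 -0.0000 -0.0003 0.0005 0.0416   rows 0.5
  return _methods._mean(a, axis=axis, dtype=dtype,
  ret = ret.dtype.type(ret / rcount)
```

Aligned (largest orange component is now coil A, harmless). Insert.

Emit:
{"method": "move_arm", "body": {"plan": "0 0 0 0 0 0.012 1;0 0 0 0 0 0.024 1;0 0 0 0 0 0.036 1;0 0 0 0 0 0.046 1;0 0 0 0 0 0.046 1"}}

```text
time_s: 45.68
position: [612.4, 71.4, 124.7]
ee_rot: [[0.999, -0.037, -0.001], [-0.037, -0.999, 0.0], [-0.002, -0.0, -1.0]]
contact_force: [1.0, -0.4, -2.4]
width: 37.4
grasp_force: 61.0
```

Emit:
{"method": "move_arm", "body": {"plan": "0 0 0 0 0 0.008 1;0 0 0 0 0 0.016 1;0 0 0 0 0 0.02 1;0 0 0 0 0 0.02 1;0 0 0 0 0 0.02 1"}}

```text
time_s: 46.1
position: [612.9, 71.4, 116.9]
ee_rot: [[0.999, -0.037, 0.0], [-0.037, -0.999, -0.0], [0.0, 0.0, -1.0]]
contact_force: [-2.3, 0.1, 4.8]
width: 37.5
grasp_force: 61.4
```

Emit:
{"method": "move_arm", "body": {"plan": "0 0 0 0 0 0.004 1;0 0 0 0 0 0.008 1;0 0 0 0 0 0.008 1;0 0 0 0 0 0.008 1"}}

```text
time_s: 46.43
position: [613.0, 71.4, 116.9]
ee_rot: [[0.999, -0.036, 0.003], [-0.036, -0.999, -0.001], [0.003, 0.0, -1.0]]
contact_force: [-10.9, 0.2, 26.7]
width: 37.1
grasp_force: 64.4
```

Emit:
{"method": "move_arm", "body": {"plan": "0 0 0 0 0 -0.006 0.3;0 0 0 0 0 -0.006 0;0 0 0 0 0 -0.006 -0.4;0 0 0 0 0 -0.006 -0.6;0 0 0 0 0 -0.006 -0.6"}}

```text
time_s: 46.85
position: [612.7, 71.4, 114.5]
ee_rot: [[0.999, -0.037, -0.001], [-0.037, -0.999, 0.0], [-0.001, -0.0, -1.0]]
contact_force: [0.1, -0.1, 0.1]
width: 68.3
grasp_force: 0.0
```

Emit:
{"method": "move_arm", "body": {"plan": "0 0 0 0 0 -0.05 -0.6;0 0 0 0 0 -0.12 -0.6;0 0 0 0 0 -0.19 -0.6;0 0 0 0 0 -0.23 -0.6;0 0 0 0 0 -0.23 -0.6"}}

```text
time_s: 47.27
position: [615.7, 71.3, 235.7]
ee_rot: [[0.999, -0.037, 0.009], [-0.037, -0.999, -0.001], [0.009, 0.0, -1.0]]
contact_force: [0.3, 0.5, 0.8]
width: 68.5
grasp_force: 0.0
```

```bash
python3 - <<'E'
from h import *
c=grab('wrist');print('coils in');rects(c,140,165,lambda P,h:(abs(P[...,1]-68)<40),300)
c=grab('top');rects(c,57,67,lambda P,h:(P[...,1]>100)&(P[...,1]<260)&(P[...,0]<520)&(P[...,0]>380),mn=50)
print('caps');rects(c,30,50,lambda P,h:(P[...,1]>-100)&(P[...,1]<260)&(P[...,0]<520)&(P[...,0]>380),mn=30)
go((439,183.3,225,-109.2))
E
```

```text
coils in
[321.  80.] 2605 [702.8  66.9 152.8] [array([702.8,  67. ]), array([37.9, 29.4]), np.float64(87.9)] [293  57  57  47]
[321. 204.] 2092 [616.6  70.1 152.8] [array([614.3,  70.3]), array([38.3, 30.6]), np.float64(88.1)] [296 184  52  42]
caps
[343. 238.] 160 [448.8 -62.   41.5] [array([448.4, -62.4]), array([39.2, 38.5]), np.float64(26.2)] [336 231  15  15]
[303. 246.] 61 [428.3  53.   42. ] [array([428.8,  51.9]), array([15.4, 37.3]), np.float64(81.7)] [300 239   7  14]
t 47.4 at [613.2  71.4 230.5] -92.11 w 68.1 F [-0.5  0.2 -0.6]
-> (439, 183.3, 225, -109.2) n 2
  0 0 0.0237 -0.1782 -0.1054 0.0055   rows 2.5
  0 0 0.0237 -0.1919 -0.0778 0.0055   rows 2.5
```

Emit:
{"method": "move_arm", "body": {"plan": "0 0 0.008 -0.06 -0.035 0 -0.8;0 0 0.016 -0.12 -0.07 0 -0.8;0 0 0.0237 -0.1782 -0.1054 0.0055 -0.8"}}

```text
time_s: 47.62
position: [523.8, 127.5, 225.0]
ee_rot: [[0.982, -0.188, -0.004], [-0.188, -0.982, 0.0], [-0.004, 0.001, -1.0]]
contact_force: [0.3, 0.3, -0.6]
width: 76.6
grasp_force: 0.0
```

Emit:
{"method": "move_arm", "body": {"plan": "0 0 0.008 -0.06 -0.025 0 -0.8;0 0 0.016 -0.12 -0.05 0 -0.8;0 0 0.0237 -0.1919 -0.0778 0.0055 -0.8;0 0 0.0237 -0.1919 -0.0778 0.0055 -0.8;0 0 0.0237 -0.1919 -0.0778 0.0055 -0.8"}}

```text
time_s: 48.03
position: [436.0, 184.1, 223.0]
ee_rot: [[0.945, -0.326, -0.004], [-0.326, -0.945, -0.001], [-0.003, 0.002, -1.0]]
contact_force: [-1.1, -0.0, 0.2]
width: 76.8
grasp_force: 0.0
```

Emit:
{"method": "move_arm", "body": {"plan": "0 0 0 0 0 0 -0.8;0 0 0 0 0 0 -0.8;0 0 0 0 0 0 -0.8"}}

```text
time_s: 48.28
position: [439.5, 182.7, 224.2]
ee_rot: [[0.944, -0.329, -0.001], [-0.329, -0.944, -0.0], [-0.001, 0.0, -1.0]]
contact_force: [0.1, 0.3, 1.1]
width: 77.3
grasp_force: 0.0
```

```bash
python3 - <<'E'
from h import *
c=grab('wrist');rects(c,57,67,lambda P,h:(abs(P[...,0]-440)<60)&(abs(P[...,1]-183)<60),mn=150)
go((439,183.3,80,-109.2))
E
```

```text
[321. 181.] 1160 [440.  181.3  62.9] [array([438.8, 181.6]), array([37.3, 30.4]), np.float64(69.8)] [302 166  39  31]
t 48.3 at [439.5 182.7 224.3] -109.24 w 77.0 F [-0.3  0.4  0.3]
-> (439, 183.3, 80, -109.2) n 1
  0 0 -0.0001 -0.0013 -0.0008 0.2886   rows 3.5
```

Emit:
{"method": "move_arm", "body": {"plan": "0 0 0 0 0.0015 0.08 -0.8;0 0 0 0 0.0015 0.16 -0.8;0 0 0 0 0.0015 0.24 -0.8;0 0 0 0 0.0015 0.28 -0.8;0 0 0 0 0.0015 0.28 -0.8"}}

```text
time_s: 48.75
position: [435.2, 181.4, 80.2]
ee_rot: [[0.944, -0.33, -0.01], [-0.33, -0.944, -0.002], [-0.009, 0.005, -1.0]]
contact_force: [-0.4, 0.2, 0.4]
width: 77.0
grasp_force: 0.0
```

Emit:
{"method": "move_arm", "body": {"plan": "0 0 0 0 0 0.06 -0.8;0 0 0 0 0 0.11 -0.8;0 0 0 0 0 0.11 -0.8;0 0 0 0 0 0.11 -0.8;0 0 0 0 0 0.11 -0.8"}}

```text
time_s: 49.17
position: [440.1, 182.7, 31.5]
ee_rot: [[0.944, -0.329, 0.002], [-0.329, -0.944, 0.0], [0.002, -0.001, -1.0]]
contact_force: [1.2, -0.3, 0.3]
width: 76.9
grasp_force: 0.0
```

```bash
python3 - <<'E'
from h import *
c=grab('wrist');rects(c,57,67,lambda P,h:(abs(P[...,0]-440)<35)&(abs(P[...,1]-183)<35),mn=950)
go((438.9,182,28,-109.3))
E
```

```text
[320. 284.] 6532 [441.8 181.1  63. ] [array([439.4, 181.9]), array([38.2, 30.4]), np.float64(69.5)] [273 247  96  74]
t 49.2 at [440.3 182.8  31.8] -109.19 w 77.0 F [-0.2  0.7 -0.2]
-> (438.9, 182, 28, -109.3) n 1
  0 0 0.0003 -0.0021 0.0024 0.0075   rows 0.1
```

Emit:
{"method": "move_arm", "body": {"plan": "0 0 0.002 -0.001 0.0015 0.004 -0.8;0 0 0.002 -0.001 0.0015 0.004 -0.8;0 0 0.002 -0.001 0.0015 0.004 0;0 0 0.002 -0.001 0.0015 0.004 1;0 0 0.002 -0.001 0.0015 0.004 1"}}

```text
time_s: 49.63
position: [437.8, 182.1, 28.1]
ee_rot: [[0.94, -0.34, 0.001], [-0.34, -0.94, 0.0], [0.0, -0.0, -1.0]]
contact_force: [-0.0, 1.1, 1.7]
width: 41.6
grasp_force: 1.8
```

Emit:
{"method": "move_arm", "body": {"plan": "0 0 0 0 0 0 1;0 0 0 0 0 0 1;0 0 0 0 0 0 1;0 0 0 0 0 0 1;0 0 0 0 0 0 1"}}

```text
time_s: 50.05
position: [438.1, 182.2, 28.2]
ee_rot: [[0.94, -0.34, 0.001], [-0.34, -0.94, 0.0], [0.001, -0.0, -1.0]]
contact_force: [-0.1, 0.1, 5.8]
width: 37.8
grasp_force: 60.8
```

Emit:
{"method": "move_arm", "body": {"plan": "0 0 0 0 0 -0.05 1;0 0 0 0 0 -0.12 1;0 0 0 0 0 -0.2 1;0 0 0 0 0 -0.28 1;0 0 0 0 0 -0.36 1"}}

```text
time_s: 50.47
position: [436.7, 181.9, 209.0]
ee_rot: [[0.94, -0.34, -0.002], [-0.34, -0.94, -0.0], [-0.002, 0.001, -1.0]]
contact_force: [1.8, 0.5, -0.8]
width: 37.1
grasp_force: 60.5
```

Emit:
{"method": "move_arm", "body": {"plan": "0 0 0 0 0 -0.03 1;0 0 0 0 0 -0.06 1;0 0 0 0 0 -0.06 1;0 0 0 0 0 -0.06 1"}}

```text
time_s: 50.8
position: [437.6, 182.1, 237.6]
ee_rot: [[0.94, -0.34, 0.001], [-0.34, -0.94, 0.0], [0.001, -0.0, -1.0]]
contact_force: [-0.2, -1.1, -1.8]
width: 37.3
grasp_force: 60.7
```

```bash
python3 - <<'E'
from h import *
go((505,75,240,-92.1))
E
```

```text
t 50.8 at [437.6 182.1 237.6] -109.89 w 37.3 F [-0.2 -1.1 -1.8]
-> (505, 75, 240, -92.1) n 1
  0 0 -0.0494 0.1995 0.1555 -0.0048   rows 3.0
```

Emit:
{"method": "move_arm", "body": {"plan": "0 0 -0.015 0.06 0.05 0 1;0 0 -0.03 0.13 0.1 0 1;0 0 -0.0494 0.1995 0.1555 -0.0048 1;0 0 -0.0494 0.1995 0.1555 -0.0048 1;0 0 -0.0494 0.1995 0.1555 -0.0048 1"}}

```text
time_s: 51.22
position: [505.3, 72.8, 237.8]
ee_rot: [[0.999, -0.041, -0.004], [-0.041, -0.999, -0.0], [-0.004, 0.0, -1.0]]
contact_force: [-0.7, 0.9, -2.5]
width: 37.1
grasp_force: 61.0
```

Emit:
{"method": "move_arm", "body": {"plan": "0 0 0 0 0 0 1;0 0 0 0 0 0 1;0 0 0 0 0 0 1;0 0 0 0 0 0 1"}}

```text
time_s: 51.55
position: [504.2, 76.2, 240.0]
ee_rot: [[0.999, -0.036, -0.001], [-0.036, -0.999, 0.0], [-0.001, -0.0, -1.0]]
contact_force: [0.3, -0.1, -1.4]
width: 37.2
grasp_force: 61.0
```

```bash
python3 - <<'E'
from h import *
c=grab('wrist');held(c,220);holes(c)
go((569.7,71.7,150,-92.1))
E
```

```text
held [504.6  75.2] [26.5 20.4] 87.9 z 275.2 tool-frame [  0.2   0.9 -35.1]
hole [323. 110.] [array([570.1,  71.7]), array([42.2, 34.7]), np.float64(87.4)]
hole [323.  48.] [array([617. ,  69.2]), array([45.8, 41.6]), np.float64(87.9)]
t 51.6 at [504.4  76.1 240.2] -92.03 w 37.3 F [-0.3  0.  -2.1]
-> (569.7, 71.7, 150, -92.1) n 1
  0 0 0.0002 0.1308 0.0042 0.1803   rows 2.7
```

Emit:
{"method": "move_arm", "body": {"plan": "0 0 0 0.05 0.001 0 1;0 0 0 0.1 0.0021 0.03 1;0 0 0 0.1308 0.0021 0.08 1;0 0 0 0.1308 0.0021 0.13 1;0 0 0 0.1308 0.0021 0.16 1"}}

```text
time_s: 52.02
position: [569.7, 72.3, 157.5]
ee_rot: [[0.999, -0.036, -0.003], [-0.036, -0.999, 0.0], [-0.003, -0.0, -1.0]]
contact_force: [-1.3, 0.0, -1.2]
width: 37.3
grasp_force: 61.0
```

Emit:
{"method": "move_arm", "body": {"plan": "0 0 0 0 0 0.01 1;0 0 0 0 0 0.02 1;0 0 0 0 0 0.02 1;0 0 0 0 0 0.02 1;0 0 0 0 0 0.02 1"}}

```text
time_s: 52.43
position: [571.1, 71.7, 151.7]
ee_rot: [[0.999, -0.037, 0.003], [-0.037, -0.999, -0.0], [0.003, 0.0, -1.0]]
contact_force: [0.2, -0.3, -2.7]
width: 36.9
grasp_force: 61.0
```

```bash
python3 - <<'E'
from h import *
go((569.7,72.7,126,-92.1))
E
```

```text
t 52.4 at [571.1  71.7 151.7] -92.1 w 36.9 F [ 0.2 -0.3 -2.7]
-> (569.7, 72.7, 126, -92.1) n 1
  0 0 0.0000 -0.0029 -0.0020 0.0514   rows 0.6
```

Emit:
{"method": "move_arm", "body": {"plan": "0 0 0 -0.0016 -0.0018 0.012 1;0 0 0 -0.0016 -0.0018 0.024 1;0 0 0 -0.0016 -0.0018 0.036 1;0 0 0 -0.0016 -0.0018 0.046 1;0 0 0 -0.0016 -0.0018 0.046 1"}}

```text
time_s: 52.85
position: [568.8, 72.5, 125.6]
ee_rot: [[0.999, -0.037, -0.002], [-0.037, -0.999, 0.0], [-0.002, -0.0, -1.0]]
contact_force: [-0.2, 0.2, -2.1]
width: 37.5
grasp_force: 60.9
```

Emit:
{"method": "move_arm", "body": {"plan": "0 0 0 0 0 0.008 1;0 0 0 0 0 0.016 1;0 0 0 0 0 0.02 1;0 0 0 0 0 0.02 1;0 0 0 0 0 0.02 1"}}

```text
time_s: 53.27
position: [569.7, 72.5, 118.3]
ee_rot: [[0.999, -0.037, 0.001], [-0.037, -0.999, -0.0], [0.001, 0.0, -1.0]]
contact_force: [-2.1, -0.6, 6.7]
width: 37.2
grasp_force: 61.8
```

Emit:
{"method": "move_arm", "body": {"plan": "0 0 0 0 0 0.003 1;0 0 0 0 0 0.006 1;0 0 0 0 0 0.006 1;0 0 0 0 0 0.006 1"}}

```text
time_s: 53.6
position: [569.8, 72.5, 118.2]
ee_rot: [[0.999, -0.037, 0.003], [-0.037, -0.999, -0.001], [0.003, 0.0, -1.0]]
contact_force: [-8.4, -0.5, 25.1]
width: 37.2
grasp_force: 64.3
```

Emit:
{"method": "move_arm", "body": {"plan": "0 0 0 0 0 -0.006 0.3;0 0 0 0 0 -0.006 0;0 0 0 0 0 -0.006 -0.4;0 0 0 0 0 -0.006 -0.6;0 0 0 0 0 -0.006 -0.6"}}

```text
time_s: 54.02
position: [569.5, 72.5, 116.6]
ee_rot: [[0.999, -0.037, -0.001], [-0.037, -0.999, 0.0], [-0.001, -0.0, -1.0]]
contact_force: [0.5, 0.2, -0.7]
width: 68.1
grasp_force: 0.0
```

Emit:
{"method": "move_arm", "body": {"plan": "0 0 0 0 0 -0.05 -0.6;0 0 0 0 0 -0.12 -0.6;0 0 0 0 0 -0.2 -0.6;0 0 0 0 0 -0.26 -0.6;0 0 0 0 0 -0.26 -0.6"}}

```text
time_s: 54.43
position: [573.0, 72.4, 254.2]
ee_rot: [[0.999, -0.037, 0.012], [-0.037, -0.999, -0.001], [0.012, 0.0, -1.0]]
contact_force: [1.7, -0.7, -0.1]
width: 68.2
grasp_force: 0.0
```

Emit:
{"method": "move_arm", "body": {"plan": "0 0 0 -0.06 0 0 -0.6;0 0 0 -0.13 0 0 -0.6;0 0 0 -0.2 0 0 -0.6;0 0 0 -0.2 0 0 -0.6;0 0 0 -0.2 0 0 -0.6"}}

```text
time_s: 54.85
position: [468.1, 76.5, 246.9]
ee_rot: [[0.999, -0.037, -0.0], [-0.037, -0.999, 0.0], [-0.0, -0.0, -1.0]]
contact_force: [0.1, -0.3, 0.3]
width: 68.1
grasp_force: 0.0
```

```bash
python3 - <<'E'
from h import *
red=lambda P,h:((h[...,0]<6)|(h[...,0]>174))&(h[...,1]>130)
go((470,75,240,-92))
c=grab('wrist');print('coils in');rects(c,145,165,lambda P,h:(abs(P[...,1]-68)<40),200)
c=grab('top');print('top coils');rects(c,145,165,lambda P,h:(abs(P[...,1]-68)<40)&(P[...,0]>540),40)
print('bench');rects(c,57,67,lambda P,h:(P[...,1]>-500)&(P[...,1]<480)&(P[...,0]<700)&(P[...,0]>280),mn=50)
print('handle');rects(c,20,60,lambda P,h:red(P,h)&(P[...,0]>570)&(P[...,0]<680)&(P[...,1]<-180)&(P[...,1]>-330),10)
print('post');rects(c,137,147,lambda P,h:(P[...,1]<20)&(P[...,1]>-60)&(abs(P[...,0]-633)<60),8)
print('jaw');rects(c,83,92,lambda P,h:(h[...,0]>95)&(h[...,0]<125)&(h[...,1]>100)&(abs(P[...,1])<250))
save(cv2.resize(c['im'][60:300,150:550],(800,480),interpolation=2),'topend.png')
E
```

```text
t 54.9 at [468.1  76.5 246.9] -92.09 w 68.1 F [ 0.1 -0.3  0.3]
-> (470, 75, 240, -92) n 1
  0 0 -0.0003 0.0039 0.0028 0.0138   rows 0.2
coils in
[320.   6.] 720 [601.5  71.3 151.9] [array([602.1,  71. ]), array([36.8,  6.7]), np.float64(87.9)] [293   0  56  14]
[322.  57.] 2482 [570.2  71.4 153. ] [array([570.3,  71.3]), array([38.2, 29.7]), np.float64(87.8)] [294  34  56  47]
top coils
[294. 143.] 146 [702.4  67.8 151.6] [array([703. ,  68.1]), array([37.9, 28.6]), np.float64(86.1)] [287 138  15  11]
[293. 174.] 141 [616.3  71.4 151.2] [array([615.8,  71.6]), array([38. , 29.1]), np.float64(89.5)] [286 169  15  11]
bench
[359. 164.] 289 [ 659.6 -107.7   59.1] [array([ 664.2, -119.3]), array([116.9,  40.7]), np.float64(87.1)] [341 156  41  15]
[481. 172.] 124 [ 629.4 -464.2   61.4] [array([ 629.8, -465.4]), array([30.1, 39. ]), np.float64(32.5)] [473 165  16  15]
[357. 183.] 372 [ 605.6 -100.6   59.2] [array([ 602.4, -110.1]), array([129.9,  47.3]), np.float64(88.9)] [336 176  46  17]
[435. 201.] 128 [ 547.7 -326.4   61.8] [array([ 548.4, -327.7]), array([39.1, 29.7]), np.float64(48.1)] [428 194  15  15]
handle
[403. 171.] 79 [ 640.1 -243.5   43. ] [array([ 639.7, -243. ]), array([59.1, 10.2]), np.float64(89.2)] [393 170  21   4]
post
[339. 167.] 103 [634.2 -51.7 141.5] [array([633.6, -51.8]), array([ 8. , 97.3]), np.float64(86.1)] [337 150   4  36]
[324. 167.] 61 [635.2 -11.6 141.9] [array([634.9, -10.7]), array([ 8.2, 41.8]), np.float64(89.0)] [322 160   4  16]
jaw
[279. 166.] 245 [654.1 116.2  87.3] [array([655.6, 116.3]), array([29.3, 74.3]), np.float64(89.6)] [274 153  11  26]
[310. 170.] 265 [640.3  28.3  87.3] [array([635.3,  29.7]), array([ 24. , 105.9]), np.float64(87.0)] [305 154  10  37]
```

View pics/topend.png

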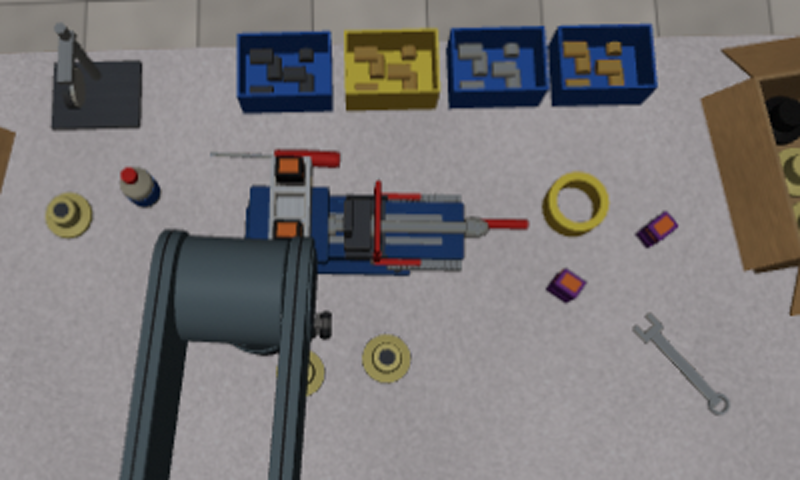

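```bash
python3 -c "
from station import job_done
print(job_done())"
```

```text
the job is handed in; nothing more can be done
None
```

The manifold is clamped on the vise bed with its sockets up. All three loose coils are fully home in sockets of their own, and the purple look-alikes and everything else were left alone. The crank took up to about 12 N but turned back some 40° when let go; from the forces I estimate about 100 N of clamping is left. The job is handed in, with no verdict shown.

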